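Load the cell into the spring battery holder

TASK

Load the loose cylindrical cell into the battery holder: with its nub end raised, push its flat end back against the sprung contact, then press the nub end down past the lip until it is caught under the lip and the cell lies level between the two contacts. The holder's exact place on its deck is not known, so feel for the spring and work gently, without ramming the spring against its stop or forcing the cell. Let go of the cell and leave the flask, the dish and the small cap where they are.

Things in the scene. Friction and masses are not known exactly. Their poses are not given: they have to be found in the camera images.
- cell: the loose grey cylindrical cell, 18 mm in diameter, 70 mm long overall; origin at the middle of its length on its axis; +x runs along its axis to the nub end. It lies on a rest of two rods (foot 18 mm wide, 10 mm high; stops at both ends 21 mm high; the cell's axis 26 mm above the worktop), its sides free for fingers
- nub (a point): centre of the tip of the cell's nub (nub 8 mm in diameter, standing 1.5 mm proud of the 18 mm shoulder), 35 mm from the cell's middle along its +x
- flat (a point): centre of the cell's flat end, 35 mm from its middle along -x
- holder: fixed flat white deck, 190 x 84 x 16 mm, with the black battery holder; origin under its centre on the worktop; x along its length from spring end to lip end, z up. The holder is screwed firmly through long slots, up to 12 mm either way along x from its nominal place; this shift s is not reported, y and z are exact. Cell-holder forces, all contacts added (12 N when seated), must stay under 35 N
- bed (a point): nominal middle of the seated cell (deck frame x = 1 mm, y = 0, 36 mm above the worktop); the real one lies s further along x. The cell lies there on two steel rods 11 mm apart along x, its underside 27 mm above the worktop. Between the end blocks the holder is at most 16 mm wide, so fingers can pass on both sides, down to the deck's top at 16 mm
- lip (a point): nominal point under the middle of the lip's nose (deck frame x = 31.5 mm, y = 0, 46 mm above the worktop). Steel lip, 16 mm wide, underside 46 and top 50 mm above the worktop, round nose of 2 mm radius; it overhangs by 4.5 mm the end block's inner face at x = s+36 mm, where the nub's contact is. Block 34 mm wide, 12 mm thick, top 48 mm
- spring (a joint): travel in m of the sprung contact, a steel dome of 6 mm radius on the seated cell's axis: 0 free (tip at x = s-28 mm), pushed in towards -x to a hard stop at 0.013; 1 N/mm plus 60 N s/m. Cell home: 0.006; to let the cell's shoulder pass the lip: 0.010 to 0.0115. Its block spans x = s-68 to s-52 mm, 34 mm wide, top 46 mm above the worktop
- flask: bystander: small stoppered glass conical flask, 57 mm wide, 102 mm tall, origin under its centre
- dish: bystander: low round petri dish, 112 mm wide, 29 mm tall, origin under its centre
- cap: bystander: small black tube cap, 20 mm wide, 22 mm tall, origin under its centre
Not all that is in view belongs to the job. Leave any turquoise look-alike of the cell alone.

How it is judged:
By the outcome, as a careful person would: the job done as asked, in the order asked, and still so for the second after the job is handed in, with the robot touching nothing.
It also fails if it takes over 72 s, if anything falls off the work surface, if the arm or the gripper's body presses on something with over 40 N, if the wrist force passes 120 N, or if a joint passes its speed limit or range.

ROBOT

A 6-joint arm with a two-finger parallel gripper is mounted at the origin on a cart in front of the work surface, level with it; the furniture and walls round the work are solid. World frame = base frame: x ahead of the robot, y to its left, z up, the work surface at z = 0. Lengths are in mm, angles in rad, forces in N, time in s.
With the tool pointing down it reaches from about 350 to 975 mm from the base axis. Payload 7.1 kg.
Tool frame: the origin (TCP) lies on the centre line of the jaws, within the pads' length; the fingertips stand 25 mm ahead of it and the grasp point (between the pads) lies 6 mm ahead of it (ctrl.nose_length is the distance from the TCP to the fingertips, in mm); x points along the fingers, y is the direction in which the jaws open and shut, and the axes are right-handed (so a half turn about x gives the same grasp; the last joint's range is limited). The gripper opens to 88 mm and grips with 3 to 60 N. Pads are 20 mm wide; open, the fingers measure 115 mm over their backs; the gripper's body (75 mm by 178 mm) begins 61 mm behind the grasp point.
Start: joints at [1.139, 0.423, 1.63, -0, 1.089, -0.019], TCP at [250.702, 572.497, 247.675] pointing down, gripper open.
Joint ranges: [-3, 3], [-0.9, 2.11], [0.09, 2.58], [-1.31, 4.45], [0.11, 2.69], [-2.54, 2.54]. Speed limits (rad/s): [2.39, 2.39, 3.01, 3.14, 3.14, 3.14].

INTERFACE

Orientations are given as a rotation vector (axis times angle).
In Python, from workcell import ctrl gives the robot as it stands.
- The arm moves only by the tool arm_command, never from a script. Its argument "deltas" is a list of rows, each a list of 4 numbers: the shift along the tool's x, y, z in m, then the turn about the tool's x in rad. In form: [[tx, ty, tz, yaw], ...]. A call has 1 to 10 rows; each row shifts and turns the pose as measured when the row begins, along the tool's axes as they then stand; what a row does not reach is not made up. A row lasts 1/10 s, in which the tool goes at most 50 mm and 8.59 degrees, less where a joint would pass 70% of its speed; a pose out of reach is approached as far as the arm can. A call is refused whole if a number of a shift passes 0.05 or a number of a turn 0.15, either way. A call with a gripper value outside its range is refused whole. "hand" is the finger opening in m, from 0 to 0.0878, set as the call begins (left out, the last holds). The fingers move at their own pace and stop on an object; the grip force is fixed at half the most. Time passes only in rows, so rows that do not move let the fingers close. It gives the time, the measured TCP pose, the force and the opening at its end, in the units of the state.
- ctrl.get_obs(): the state, without advancing time (a new reading comes with each control period).
- ctrl.get_image(name): name is "side" or "top" or "wrist"; returns the picture (480x640x3 uint8, red, green, blue); there is no depth.
- ctrl.get_calibration(name): a dict with "fx", "fy", "cx", "cy" (pixels), "R" (3x3) and "t" (3): a world point X has camera coordinates R X + t. Camera axes: x right, y down, z forward; pixel columns grow to the right and rows downward; lengths in mm; the calibration is good to about 2 mm. A picture is of the moment at which its call begins: read the wrist's pose just before it. get_calibration takes no time and is no camera call; for the wrist camera it gives the pose at the moment of the call.
- ctrl.close_job(): hands the job in, once; it reports no verdict.
The state is a dict: "t": time; "qpos": joint angles; "qvel": joint speeds; "joint_torque": joint torques, N m; "ee_pos": TCP position; "orientation": TCP orientation; "ft_force": force on the tool from outside, world axes, zero at the start; "moment": the same for the moment, N m; "width": finger opening in mm.
Only numpy, scipy, OpenCV 4.12 (cv2) and the standard library are available. Lean on these libraries where they do the work, as an engineer would, in place of code of your own. Each camera call takes 0.05 s, during which the arm holds its last target.

## Working session

There is one attempt and no reset: what is moved stays moved. The work goes in short steps, Python scripts to look and compute and a tool call to move; the robot and the scene stay as the last step left them, time stands still between calls to the robot, and variables do not carry over. Pictures are saved under pics/ and viewed, and the job is handed in when it is done.

Besides the shell and the picture viewer there is one more tool, called after "Call:" as name(argument=value, ...), one argument or row to a line, values as JSON. arm_command: Moves the arm, as the interface text tells. Its arguments: {"type":"object","properties":{"deltas":{"type":"array","items":{"type":"array","items":{"type":"number"}}},"hand":{"type":"number"}},"required":["deltas"]}

```bash
mkdir -p pics; ls
python3 - <<'E'
from workcell import ctrl
import cv2
o=ctrl.get_obs();print(o)
for n in ("side","top","wrist"):
    c=ctrl.get_calibration(n);print(n,c)
    cv2.imwrite(f"pics/{n}0.png",ctrl.get_image(n)[:,:,::-1])
print(ctrl.nose_length)
E
```

```text
pics
{'t': 0.0, 'qpos': array([ 1.13900754e+00,  4.23844739e-01,  1.63068147e+00, -1.92038715e-05,
        1.08860863e+00, -1.90054697e-02]), 'qvel': array([-6.86362681e-04,  1.36229075e-03, -8.98193294e-05, -4.99813622e-05,
       -5.21779222e-04, -1.33080912e-03]), 'joint_torque': array([-1.57892737e-04, -5.44626939e+01, -2.73662639e+01,  6.44410145e-02,
        2.29004648e-02, -1.07688616e-04]), 'ee_pos': array([250.49202229, 572.04041334, 246.90258945]), 'orientation': array([ 0.32259941,  1.54676739, -0.3249805 ]), 'ft_force': array([-0.25227377, -0.28888218, -0.51566275]), 'moment': array([-0.01554754, -0.00194312, -0.00450834]), 'width': 88.18103631466991}
side {'fx': 499.7726838232881, 'fy': 499.7726838232881, 'cx': 322.9566380931126, 'cy': 238.89011294190473, 'R': array([[ 0.96526828, -0.26114906, -0.00763686],
       [-0.1271672 , -0.44410382, -0.8869049 ],
       [ 0.22822283,  0.85707232, -0.46188892]]), 't': array([-476.72663371,  104.12811945,  958.36883245])}
top {'fx': 582.2118138927374, 'fy': 582.2118138927374, 'cx': 315.6918624986257, 'cy': 236.30696099634338, 'R': array([[ 0.01412809, -0.99988471,  0.0055645 ],
       [-0.95664218, -0.01513583, -0.29087221],
       [ 0.2909229 , -0.00121376, -0.95674573]]), 't': array([ -18.01126275,  470.45549612, 1181.06537024])}
wrist {'fx': 371.35013028952125, 'fy': 371.35013028952125, 'cx': 313.0404633966565, 'cy': 240.88358581820845, 'R': array([[ 4.01556161e-01,  9.15834244e-01, -5.36294551e-04],
       [ 8.75387223e-01, -3.83649549e-01,  2.94126219e-01],
       [ 2.69165114e-01, -1.18577661e-01, -9.55766436e-01]]), 't': array([-624.04542228,  -35.53582018,  390.8752358 ])}
25.0
```

View pics/top0.png

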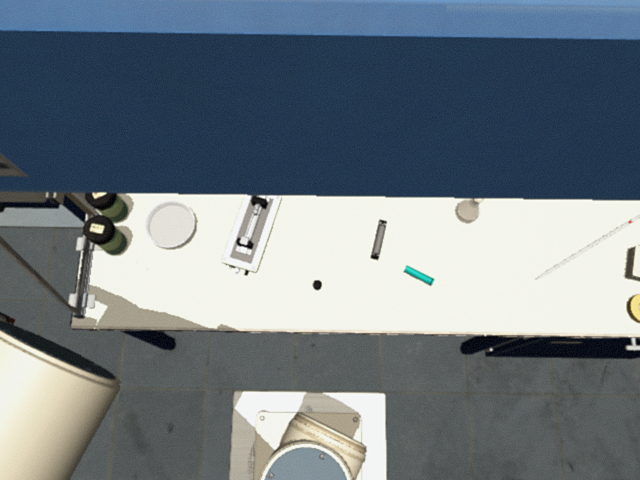

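View pics/side0.png

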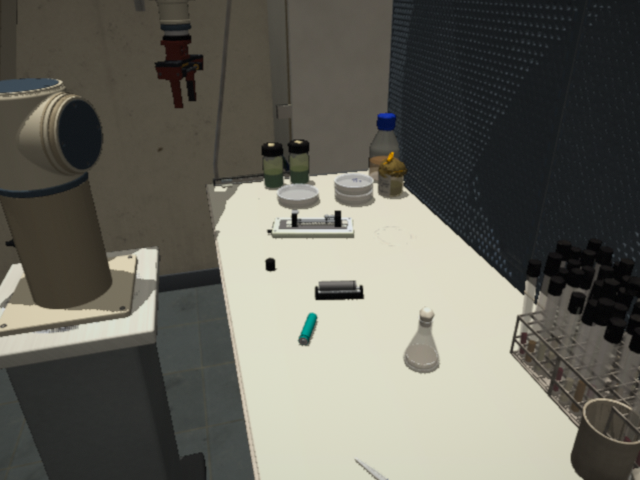

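View pics/wrist0.png

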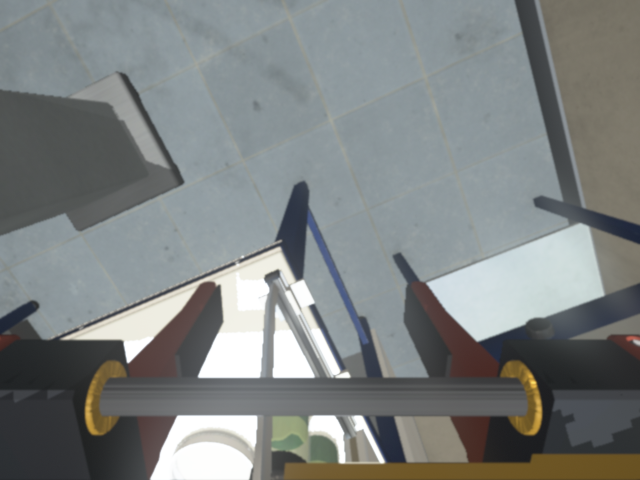

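Run:
```python
import cv2,numpy as np
a=cv2.imread("pics/top0.png");s=cv2.imread("pics/side0.png")
A=cv2.resize(a[185:300,215:315],None,fx=4,fy=4,interpolation=cv2.INTER_CUBIC)
B=cv2.resize(a[205:300,360:450],None,fx=4.2,fy=4.2,interpolation=cv2.INTER_CUBIC)
h=460
def pad(x):
    o=np.zeros((h,400,3),np.uint8);x=x[:h,:400];o[:x.shape[0],:x.shape[1]]=x;return o
cv2.imwrite("pics/c1.png",np.hstack([pad(A),pad(B)]))
A=cv2.resize(s[200:245,260:362],None,fx=4,fy=4,interpolation=cv2.INTER_CUBIC)
B=cv2.resize(s[270:350,285:380],None,fx=4,fy=4,interpolation=cv2.INTER_CUBIC)
cv2.imwrite("pics/c2.png",np.hstack([pad(A),pad(B)]))
```

```text
(no output)
```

View pics/c1.png

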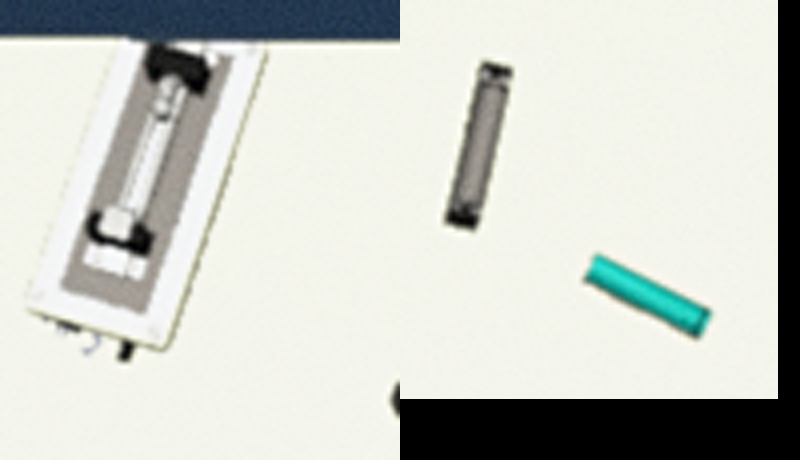

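View pics/c2.png

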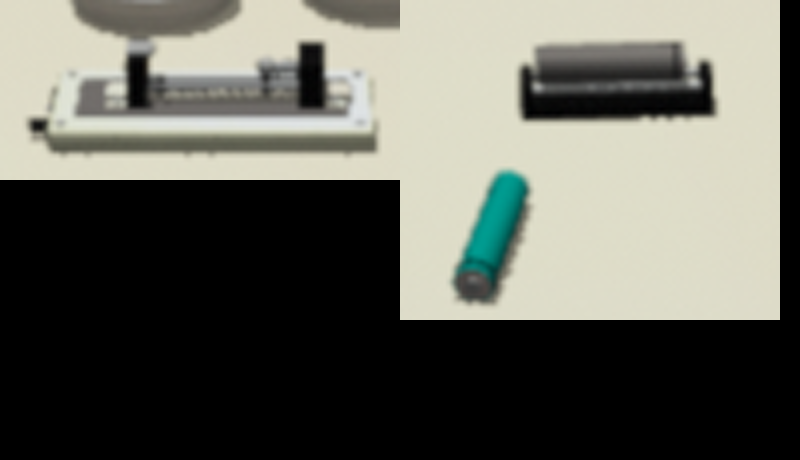

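```bash
cat > h.py <<'E'
import numpy as np,cv2
from scipy.spatial.transform import Rotation as Ro
from workcell import ctrl
def ray(c,u,v,z):
    d=np.array([(u-c["cx"])/c["fx"],(v-c["cy"])/c["fy"],1.]);R=np.array(c["R"]);t=np.array(c["t"])
    C=-R.T@t;w=R.T@d;return C+w*(z-C[2])/w[2]
def proj(c,X):
    p=np.array(c["R"])@np.array(X)+np.array(c["t"]);return np.array([c["fx"]*p[0]/p[2]+c["cx"],c["fy"]*p[1]/p[2]+c["cy"]])
def tool():
    o=ctrl.get_obs();return np.array(o["ee_pos"]),Ro.from_rotvec(o["orientation"]).as_matrix(),o
def todelta(target,yaw_dir=None):
    "target TCP; prints delta in tool axes (m)"
    p,R,o=tool();d=R.T@(np.array(target)-p)/1000;return d
E
python3 - <<'E'
from h import *
p,R,o=tool();print(R.round(3))
c=ctrl.get_calibration("wrist");C=-np.array(c["R"]).T@np.array(c["t"]);print("cam in tool",R.T@(C-p),(R.T@np.array(c["R"]).T).round(3))
T=ctrl.get_calibration("top");S=ctrl.get_calibration("side")
# crop coords -> px
def t2(x,y):return ray(T,360+(x-400)/4.2,205+y/4.2,26)
for q in [(497,66),(460,222)]:print("rest end",t2(*q).round(1))
for n,q in dict(l0=(30,305),l1=(170,348),r1=(262,50),lip=(118,220),sp=(175,70)).items():print(n,ray(T,215+q[0]/4,185+q[1]/4,16 if n[1].isdigit() else 47).round(1))
for q in [(317,285),(171,225),(467,210)]:print(ray(T,*q,0).round(0))
for q in [(535,50,30),(685,50,30)]:print("side cell",ray(S,285+(q[0]-400)/4,270+q[1]/4,q[2]).round(1))
E
```

```text
[[-0.     0.401  0.916]
 [-0.001  0.916 -0.401]
 [-1.    -0.001 -0.   ]]
cam in tool [-136.72738568   -0.43023822  -80.71780583] [[-0.001 -0.294  0.956]
 [ 1.    -0.001  0.001]
 [ 0.     0.956  0.294]]
rest end [ 523.1 -162.    26. ]
rest end [ 436.4 -140.9   26. ]
l0 [426.1 194.5  16. ]
l1 [402.9 116.   16. ]
r1 [578.7  70.9  16. ]
lip [466.8 144.4  47. ]
sp [554.4 117.   47. ]
[379. -16.   0.]
[514. 320.   0.]
[ 561. -360.    0.]
side cell [ 449.  -136.7   30. ]
side cell [ 516.1 -155.7   30. ]
```

Call:
arm_command(
  deltas=[
    [0, 0, 0, -0.08],
    [0, 0, 0, -0.08],
    [0.005, -0.035, 0.032, 0],
    [0.005, -0.035, 0.032, 0],
    [0.005, -0.035, 0.032, 0],
    [0.005, -0.035, 0.032, 0],
    [0.005, -0.035, 0.032, 0],
    [0.005, -0.035, 0.032, 0],
    [0.005, -0.035, 0.032, 0],
    [0.005, -0.035, 0.032, 0],
  ],
)

```text
t: 1.15
ee_pos: [434.0, 231.9, 204.4]
orientation: [0.185, 1.563, -0.184]
ft_force: [1.0, 0.1, 0.1]
width: 87.7
```

Call:
arm_command(
  deltas=[
    [0.005, -0.035, 0.032, 0],
    [0.005, -0.035, 0.032, 0],
    [0, 0, 0, 0],
    [0, 0, 0, 0],
  ],
)

```text
t: 1.55
ee_pos: [483.1, 140.0, 193.3]
orientation: [0.191, 1.563, -0.191]
ft_force: [-0.1, 0.5, -0.1]
width: 87.7
```

Run:
```python
from h import *
p,R,o=tool();print(o["t"],p,R.round(3))
cv2.imwrite("pics/w1.png",ctrl.get_image("wrist")[:,:,::-1])
np.save("w1.npy",ctrl.get_calibration("wrist"),allow_pickle=True)
```

```text
1.55 [483.05551383 139.98168049 193.26659391] [[-0.     0.241  0.971]
 [ 0.     0.971 -0.241]
 [-1.     0.    -0.   ]]
```

View pics/w1.png

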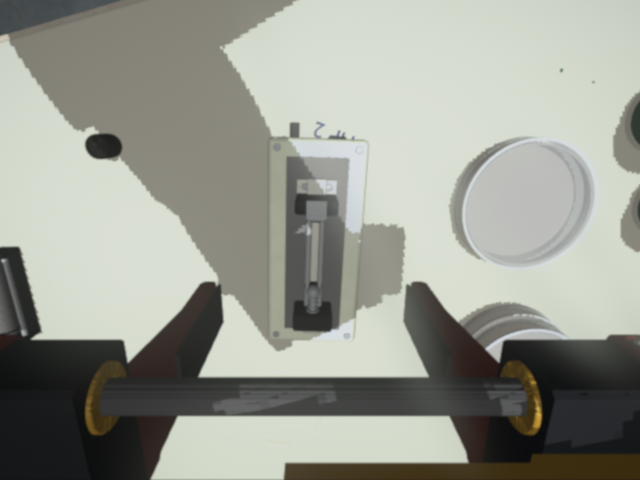

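Run:
```python
import cv2
a=cv2.imread("pics/w1.png")
cv2.imwrite("pics/w1a.png",cv2.resize(a[130:240,255:385],None,fx=5,fy=5,interpolation=cv2.INTER_CUBIC))
cv2.imwrite("pics/w1b.png",cv2.resize(a[250:350,255:385],None,fx=5,fy=5,interpolation=cv2.INTER_CUBIC))
```

```text
(no output)
```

View pics/w1a.png

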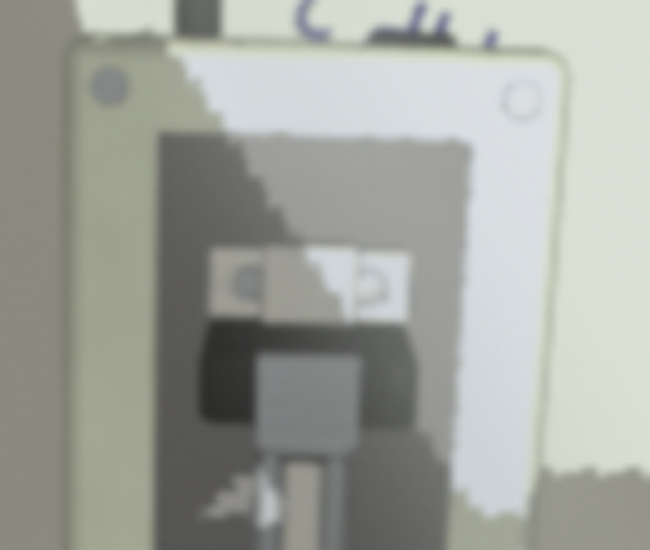

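View pics/w1b.png

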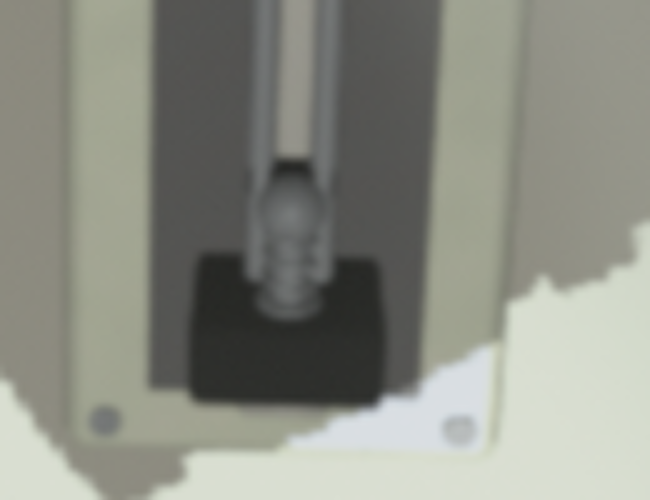

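Run:
```python
from h import *
c=np.load("w1.npy",allow_pickle=True).item()
a=lambda x,y,z:ray(c,255+x/5,130+y/5,z)
b=lambda x,y,z:ray(c,255+x/5,250+y/5,z)
s=[a(110,87,16),a(522,101,16),b(105,420,16),b(459,430,16)]
s=np.array(s)
print(s.round(1), np.linalg.norm(s[0]-s[1]),np.linalg.norm(s[2]-s[3]),np.linalg.norm(s[0]-s[2]),np.linalg.norm(s[1]-s[3]))
o=s.mean(0);ex=(s[0]+s[1]-s[2]-s[3]);ex[2]=0;ex/=np.linalg.norm(ex);print("origin",o,"ex",ex,np.degrees(np.arctan2(ex[1],ex[0])))
# corners
k=np.array([a(72,42,16),a(565,60,16),b(70,440,16),b(492,455,16)]);print(k.round(1),k.mean(0))
ey=np.array([-ex[1],ex[0],0])
for n,q in dict(lipnose=a(308,452,49),lipblk_in=a(308,427,48),lipblk_out=a(308,325,48),blk_l=a(202,370,48),blk_r=a(415,370,48),spblk_in=b(288,257,46),spblk_out=b(288,403,46),spl=b(195,330,46),spr=b(384,330,46),dometip=b(290,172,36)).items():
    d=q-o;print(n,(d@ex).round(1),(d@ey).round(1))
```

```text
[[413.2 126.8  16. ]
 [431.6 192.1  16. ]
 [580.4  79.4  16. ]
 [598.9 144.8  16. ]] 67.78342108948877 67.97995438917185 173.83008364249878 173.7903940583613
origin [506.04338785 135.7846815   16.        ] ex [-0.96219079  0.27237637  0.        ] 164.1942762162089
[[404.9 122.7  16. ]
 [426.9 200.2  16. ]
 [583.   71.7  16. ]
 [605.8 149.8  16. ]] [505.14648878 136.12327898  16.        ]
lipnose 34.5 -0.2
lipblk_in 38.3 -0.1
lipblk_out 54.3 0.5
blk_l 46.7 16.6
blk_r 47.8 -16.3
spblk_in -36.5 0.5
spblk_out -64.3 -0.4
spl -50.7 15.9
spr -49.7 -16.3
dometip -25.4 0.6
```

Call:
arm_command(
  deltas=[
    [0.004, -0.041, 0.0095, 0],
    [0.004, -0.041, 0.0095, 0],
    [0.004, -0.041, 0.0095, 0],
    [0.004, -0.041, 0.0095, 0],
    [0.004, -0.041, 0.0095, 0],
    [0.004, -0.041, 0.0095, 0],
    [0.004, -0.041, 0.0095, 0],
    [0, 0, 0, 0],
    [0, 0, 0, 0],
  ],
)

```text
t: 2.5
ee_pos: [482.7, -149.7, 165.8]
orientation: [0.173, 1.56, -0.169]
ft_force: [-0.6, 0.3, 0.2]
width: 87.7
```

Run:
```python
from h import *
p,R,o=tool();print(o["t"],p,R.round(3))
a=ctrl.get_image("wrist")[:,:,::-1]
cv2.imwrite("pics/w2.png",a)
np.save("w2.npy",ctrl.get_calibration("wrist"),allow_pickle=True)
```

```text
2.5 [ 482.6581771  -149.69291517  165.80017587] [[ 0.005  0.216  0.976]
 [ 0.002  0.976 -0.216]
 [-1.     0.003  0.004]]
```

View pics/w2.png

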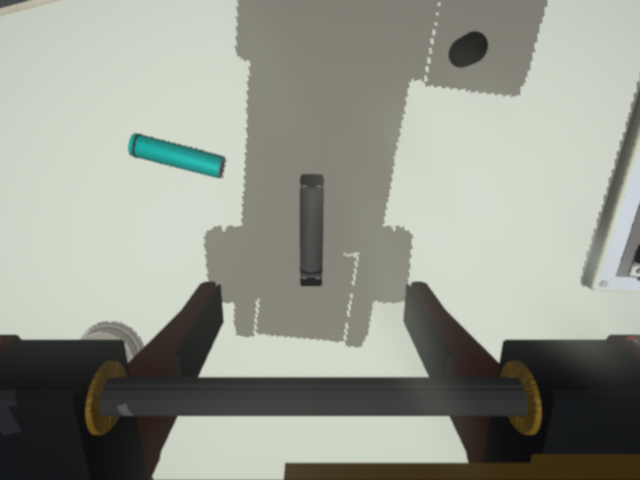

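Run:
```python
import cv2
a=cv2.imread("pics/w2.png")
b=cv2.resize(a[165:295,275:350],None,fx=4.5,fy=4.5,interpolation=cv2.INTER_CUBIC)
b=cv2.convertScaleAbs(b,alpha=1.9)
cv2.imwrite("pics/w2a.png",b)
```

```text
(no output)
```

View pics/w2a.png

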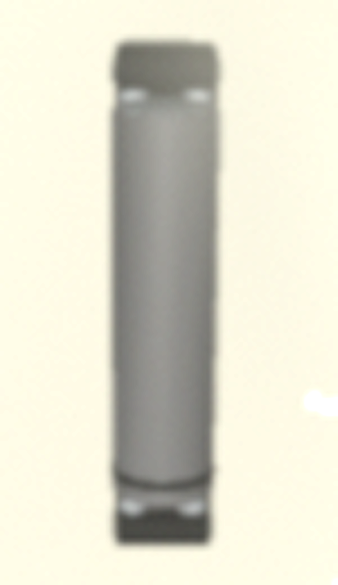

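Run:
```python
from h import *
c=np.load("w2.npy",allow_pickle=True).item()
p,R,o=tool();print(o["qpos"].round(3))
a=lambda x,y,z:ray(c,275+x/4.5,165+y/4.5,z)
# axis edges at silhouette z~26
t=(a(112,130,26)+a(218,130,26))/2;b=(a(112,460,26)+a(213,460,26))/2
d=b-t;print(t,b,np.degrees(np.arctan2(d[1],d[0])))
for q in [(165,105,33),(165,475,35),(162,495,26),(166,42,21),(163,542,21)]:print(a(*q).round(1))
# turquoise groove end
```

```text
[-0.325  0.367  1.954  0.004  0.816 -1.682]
[ 451.43349265 -143.4528784    26.        ] [ 508.85120209 -156.65562071   26.        ] -12.949607678359259
[ 446.2 -142.3   33. ]
[ 508.2 -156.1   35. ]
[ 515.4 -158.2   26. ]
[ 437.9 -140.3   21. ]
[ 526.5 -160.5   21. ]
```

Call:
arm_command(
  deltas=[
    [0, 0, 0, 0.15],
    [0, 0, 0, 0.15],
    [0, 0, 0, 0.15],
    [0, 0, 0, 0.15],
    [0, 0, 0, 0.15],
    [0, 0, 0, 0.15],
    [0, 0, 0, 0.15],
    [0, 0, 0, 0.15],
    [0, 0, 0, 0.15],
    [0, 0, 0, 0.15],
  ],
)

```text
t: 3.55
ee_pos: [484.3, -127.5, 167.6]
orientation: [1.323, 1.135, -1.313]
ft_force: [0.5, -0.5, -0.8]
width: 88.0
```

Call:
arm_command(
  deltas=[
    [0, 0, 0, 0.15],
    [0, 0, 0, 0.15],
    [0, 0, 0, 0.15],
    [0, 0, 0, 0.15],
    [0, 0, 0, 0.15],
    [0, 0, 0, 0.15],
    [0, 0, 0, 0.15],
    [0, 0, 0, 0.15],
    [0, 0, 0, 0.15],
    [0, 0, 0, 0.15],
  ],
)

```text
t: 4.55
ee_pos: [484.9, -104.4, 169.6]
orientation: [-2.182, 0.078, 2.175]
ft_force: [0.4, -0.2, -0.1]
width: 87.7
```

Call:
arm_command(
  deltas=[
    [0, 0, 0, 0.14],
    [0, 0, 0, 0],
    [0, 0, 0, 0],
  ],
)

```text
t: 4.85
ee_pos: [485.0, -98.6, 170.1]
orientation: [-2.108, 0.218, 2.102]
ft_force: [-0.6, -0.5, -0.5]
width: 87.5
```

Run:
```python
from h import *
p,R,o=tool();print(o["t"],p,R.round(3),o["qpos"].round(3),np.degrees(np.arctan2(R[1,2],R[0,2])))
a=ctrl.get_image("wrist")[:,:,::-1]
cv2.imwrite("pics/w3.png",a)
np.save("w3.npy",ctrl.get_calibration("wrist"),allow_pickle=True)
b=cv2.resize(a[150:300,265:365],None,fx=4,fy=4,interpolation=cv2.INTER_CUBIC)
b=cv2.convertScaleAbs(b,alpha=1.9)
a2=cv2.resize(a,(500,375)); 
o=np.zeros((600,800,3),np.uint8)
o[:600,:400]=b; o[:300,400:800]=cv2.resize(a,(400,300));cv2.imwrite("pics/w3a.png",o)
```

```text
4.85 [484.99352678 -98.61593461 170.14444099] [[ 0.004 -0.212 -0.977]
 [ 0.007 -0.977  0.212]
 [-1.    -0.007 -0.002]] [-0.229  0.348  1.972  0.01   0.82   1.549] 167.7400148446959
```

View pics/w3a.png

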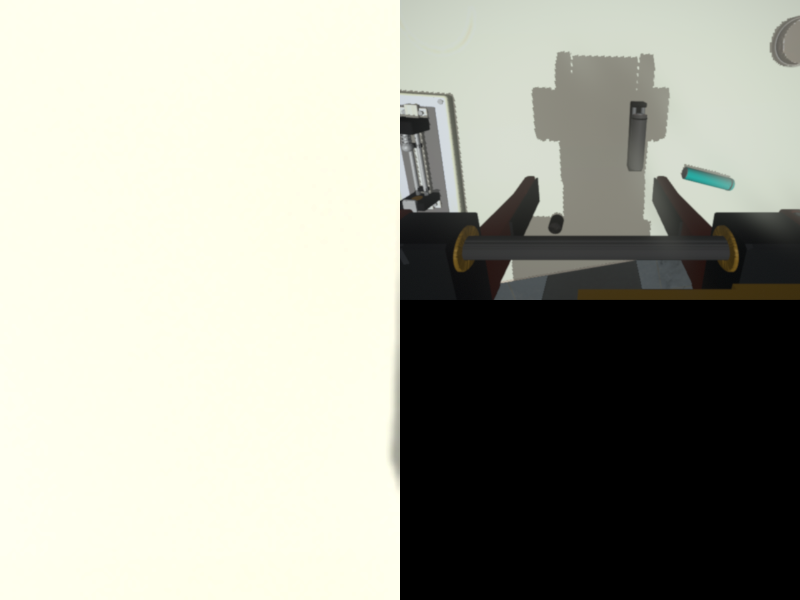

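Run:
```python
import cv2
a=cv2.imread("pics/w3.png")
b=cv2.resize(a[155:280,340:420],None,fx=4.8,fy=4.8,interpolation=cv2.INTER_CUBIC)
cv2.imwrite("pics/w3b.png",cv2.convertScaleAbs(b,alpha=1.8))
```

```text
(no output)
```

View pics/w3b.png

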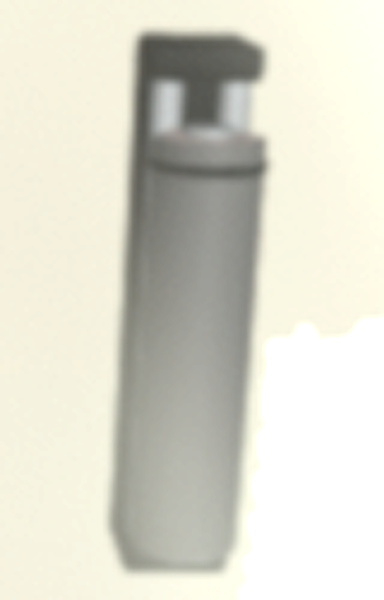

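Run:
```python
from h import *
c=np.load("w3.npy",allow_pickle=True).item()
a=lambda x,y,z:ray(c,340+x/4.8,155+y/4.8,z)
for q in [(207,140,35),(207,163,35),(205,127,28),(200,38,21)]:print(a(*q).round(1))
t=(a(150,200,26)+a(264,200,26))/2;b=(a(122,500,26)+a(240,500,26))/2;d=t-b
print(t,b,np.degrees(np.arctan2(d[1],d[0])))
c=np.load("w2.npy",allow_pickle=True).item()
a=lambda x,y,z:ray(c,275+x/4.5,165+y/4.5,z)
print(a(165,102,35))
```

```text
[ 514.7 -156.8   35. ]
[ 511.2 -156.2   35. ]
[ 515.5 -157.8   28. ]
[ 528.2 -160.3   21. ]
[ 503.61739991 -156.57362999   26.        ] [ 454.52423865 -144.27264078   26.        ] -14.066664736734127
[ 445.44053649 -142.12348785   35.        ]
```

Call:
arm_command(
  deltas=[
    [0.035, 0.026, -0.0094, 0.018],
    [0.035, 0.026, -0.0094, 0],
    [0, 0, 0, 0],
    [0, 0, 0, 0],
  ],
)

```text
t: 5.3
ee_pos: [494.5, -152.1, 99.5]
orientation: [-2.11, 0.223, 2.096]
ft_force: [-0.1, 0.5, 0.5]
width: 88.1
```

Run:
```python
from h import *
p,R,o=tool();print(o["t"],p,np.degrees(np.arctan2(R[1,2],R[0,2])),R[:,0])
a=ctrl.get_image("wrist")[:,:,::-1]
c=ctrl.get_calibration("wrist")
np.save("w4.npy",c,allow_pickle=True)
cv2.imwrite("pics/w4.png",a)
g=p+R@[6,0,0];print("grasp px",proj(c,[g[0],g[1],26]))
```

```text
5.3 [ 494.54099699 -152.13818502   99.46889765] 167.47055472955546 [ 0.00751111  0.00644823 -0.999951  ]
grasp px [313.69362253 267.51733191]
```

View pics/w4.png

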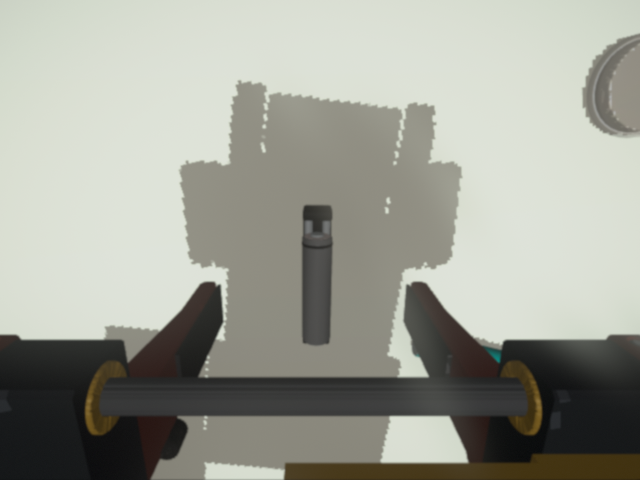

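Run:
```python
from h import *
import cv2
a=cv2.imread("pics/w4.png")
b=cv2.resize(a[195:355,280:355],None,fx=5,fy=5,interpolation=cv2.INTER_CUBIC)
b=cv2.convertScaleAbs(b,alpha=1.6);b=b[:600] if b.shape[0]>600 else b
cv2.imwrite("pics/w4a.png",cv2.resize(b,None,fx=.75,fy=.75) if b.shape[0]>600 else b)
c=np.load("w4.npy",allow_pickle=True).item()
g=cv2.cvtColor(a,cv2.COLOR_BGR2GRAY).astype(float)
for r in (255,270,290,310,330):
    row=g[r,285:350];d=np.abs(np.diff(row));i=np.where(d>10)[0]+285;print(r,i, g[r,295:340:3].astype(int))
```

```text
255 [300 301 302 330 331 332] [139 140 121  62  69  75  78  81  81  79  78  74  87 138 138]
270 [300 301 302 330 331 332] [140 139 121  62  69  74  79  80  80  79  76  71  96 139 139]
290 [300 301 302 329 330 331] [139 139 121  63  70  76  78  80  79  77  74  67 111 139 139]
310 [300 301 302 329 330 331] [139 140 121  64  71  76  79  80  79  77  72  65 122 139 140]
330 [300 301 302 328 329 330] [139 139 123  65  71  76  78  79  77  75  71  65 133 139 139]
```

View pics/w4a.png

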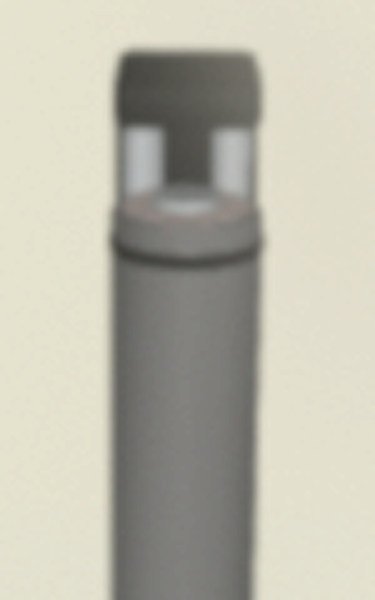

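Run:
```python
from h import *
c=np.load("w4.npy",allow_pickle=True).item()
p,R,o=tool()
q=[ray(c,316.2,255.5,26),ray(c,315.2,330.5,26)]
d=q[0]-q[1];print(q,"az",np.degrees(np.arctan2(d[1],d[0])))
sh=ray(c,316.4,239,35);print("shoulder top",sh, "groove",ray(c,316.4,195+262/5,35))
for X in q+[sh]:print((R.T@(X-p)).round(1))
print("flatend edge",ray(c,315.2,343.5,35))
```

```text
[array([ 501.77956598, -155.23585109,   26.        ]), array([ 452.40715526, -143.72929512,   26.        ])] az -13.11897317703067
shoulder top [ 514.43897208 -158.13938269   35.        ] groove [ 509.55666457 -157.06706632   35.        ]
[73.7  2.2 -7.5]
[73.4  1.7 43.2]
[ 64.7   2.2 -20.5]
flatend edge [ 448.69099145 -142.93822447   35.        ]
```

Call:
arm_command(
  deltas=[
    [0.022, 0.002, 0.001, 0.01],
    [0.022, 0, 0, 0],
    [0.0215, 0, 0, 0],
    [0, 0, 0, 0],
    [0, 0, 0, 0],
  ],
)

```text
t: 5.85
ee_pos: [497.9, -150.6, 40.0]
orientation: [-2.12, 0.228, 2.084]
ft_force: [-0.6, 0.8, 1.5]
width: 87.8
```

Call:
arm_command(
  deltas=[
    [0, 0, 0, 0],
    [0, 0, 0, 0],
    [0, 0, 0, 0],
    [0, 0, 0, 0],
  ],
  hand=0.018,
)

```text
t: 6.25
ee_pos: [500.2, -150.5, 44.4]
orientation: [-2.129, 0.227, 2.079]
ft_force: [0.6, -0.6, -0.2]
width: 59.2
```

Run:
```python
from h import *
p,R,o=tool();print(o["t"],p,np.degrees(np.arctan2(R[1,2],R[0,2])),R[:,0],o["width"],o["ft_force"])
a=ctrl.get_image("wrist")[:,:,::-1]
cv2.imwrite("pics/w5.png",a)
cv2.imwrite("pics/s5.png",cv2.resize(ctrl.get_image("side")[240:340,270:400,::-1],None,fx=5,fy=5))
```

```text
6.25 [ 500.22054664 -150.45846509   44.42451735] 167.43574181817453 [ 0.02386091  0.00146334 -0.99971422] 59.16574259989001 [ 0.6141212  -0.55685837 -0.20763004]
```

View pics/w5.png

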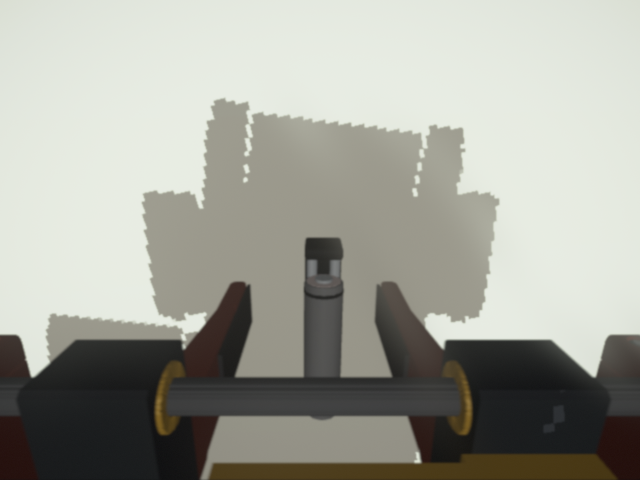

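View pics/s5.png

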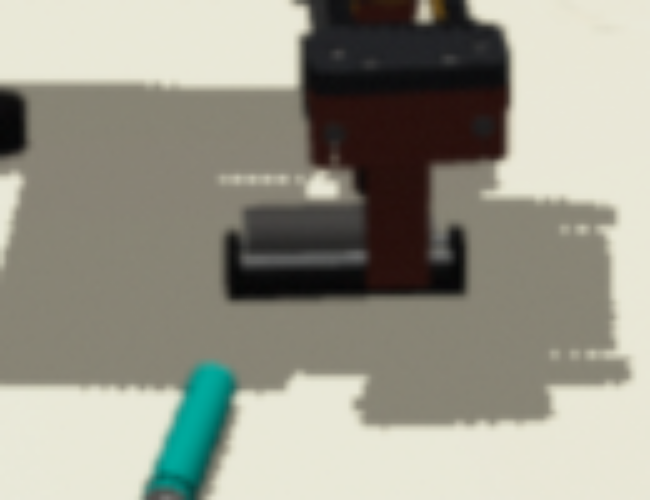

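Run:
```python
from h import *
def P():
    p,R,o=tool();print(o["t"],p.round(2),R[:,0].round(4),round(o["width"],1),o["qpos"].round(4),o["qvel"].round(3),o["ft_force"].round(1))
P()
for i in range(4):
    a=ctrl.get_image("wrist");P()
```

```text
6.35 [ 500.07 -150.44   44.16] [ 0.0235  0.0016 -0.9997] 51.5 [-0.3199  0.5981  1.9683  0.0169  0.5535  1.4559] [-0.001  0.008  0.002 -0.002 -0.001 -0.002] [-0.3  0.4 -0.5]
6.4 [ 499.91 -150.42   43.96] [ 0.0231  0.0017 -0.9997] 47.5 [-0.3199  0.5984  1.9684  0.0169  0.5535  1.4559] [-0.001  0.005  0.002  0.     0.001  0.001] [ 0.   0.1 -1. ]
6.45 [ 499.81 -150.38   43.82] [ 0.0228  0.0018 -0.9997] 43.4 [-0.3199  0.5987  1.9685  0.0169  0.5534  1.4559] [ 0.002  0.004  0.001  0.001  0.001 -0.   ] [-0.4  0.6  0.1]
6.5 [ 499.72 -150.36   43.7 ] [ 0.0226  0.0019 -0.9997] 39.3 [-0.3199  0.5989  1.9685  0.0169  0.5534  1.4559] [-0.002  0.003  0.     0.001 -0.001  0.002] [-0.2  0.7  1.4]
6.55 [ 499.66 -150.34   43.63] [ 0.0224  0.002  -0.9997] 35.2 [-0.3199  0.599   1.9686  0.017   0.5534  1.4559] [ 0.     0.001 -0.002 -0.001 -0.    -0.001] [ 0.2  0.4 -0.7]
```

Call:
arm_command(
  deltas=[
    [0.01, 0.0042, 0.0055, 0.01],
  ],
  hand=0.03,
)

```text
t: 6.65
ee_pos: [494.9, -153.6, 34.1]
orientation: [-2.125, 0.237, 2.072]
ft_force: [-0.7, -0.2, 0.2]
width: 30.9
```

```bash
cat >> h.py <<'E'
def P():
    p,R,o=tool();print(round(o["t"],2),p.round(2),R[:,0].round(4),round(np.degrees(np.arctan2(R[1,2],R[0,2])),2),round(o["width"],1),o["ft_force"].round(1),o["moment"].round(2))
E
python3 - <<'E'
from h import *
P()
for i in range(4):
    a=ctrl.get_image("wrist");P()
c=ctrl.get_calibration("wrist")
cv2.imwrite("pics/w6.png",a[:,:,::-1])
p,R,o=tool();g=p+R@[8,0,0];print(proj(c,g),proj(c,g-20*R[:,2]))
E
```

```text
6.65 [ 494.94 -153.56   34.05] [ 0.0254  0.001  -0.9997] 166.86 30.9 [-0.7 -0.2  0.2] [-0.02  0.18 -0.  ]
6.7 [ 492.01 -153.27   31.91] [ 0.0207  0.0024 -0.9998] 166.8 30.7 [-1.7 -0.4 -0.9] [ 0.01  0.21 -0.06]
6.75 [ 491.79 -153.11   32.11] [ 0.0195  0.0029 -0.9998] 166.81 30.5 [ 0.  -0.1  0. ] [ 0.1   0.17 -0.02]
6.8 [ 492.31 -153.12   32.5 ] [ 0.0201  0.0027 -0.9998] 166.82 30.2 [-0.4 -0.6  1.2] [ 0.01  0.14 -0.03]
6.85 [ 492.86 -153.18   32.84] [ 0.021   0.0025 -0.9998] 166.83 29.9 [-0.7  0.5  0.1] [ 0.04  0.12 -0.03]
[312.19576049 321.47519963] [312.14140527 279.12160929]
```

View pics/w6.png

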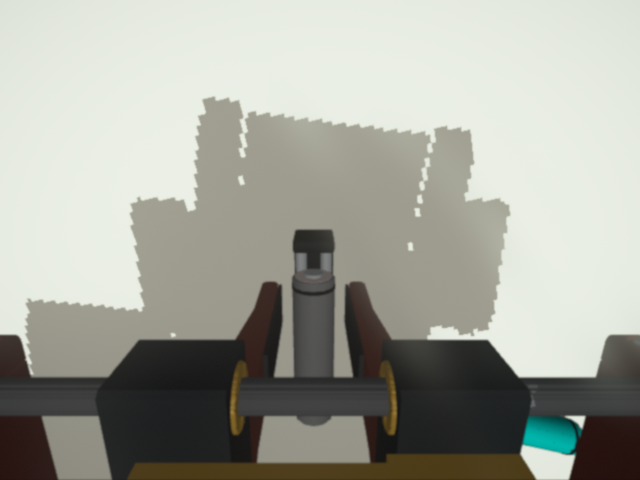

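Call:
arm_command(
  deltas=[
    [0, 0, 0, 0],
  ],
  hand=0.0178,
)

```text
t: 6.95
ee_pos: [492.9, -153.3, 32.7]
orientation: [-2.119, 0.237, 2.076]
ft_force: [0.8, -0.2, -0.3]
width: 25.3
```

Run:
```python
from h import *
P()
for i in range(5):
    a=ctrl.get_image("wrist");P()
```

```text
6.95 [ 492.89 -153.29   32.72] [ 0.0209  0.0025 -0.9998] 166.82 25.3 [ 0.8 -0.2 -0.3] [-0.03  0.13  0.02]
7.0 [ 492.78 -153.23   32.7 ] [ 0.0207  0.0026 -0.9998] 166.82 21.4 [-0.   0.   1.1] [ 0.01  0.14 -0.  ]
7.05 [ 492.89 -153.18   32.81] [ 0.0209  0.0025 -0.9998] 166.83 19.3 [-0.6 -0.1 -0.1] [ 0.05  0.19 -0.  ]
7.1 [ 492.93 -153.27   32.87] [ 0.021   0.0024 -0.9998] 166.83 18.1 [-1.3 -3.8 -1.5] [-0.64  0.37  0.01]
7.15 [ 492.85 -153.38   32.86] [ 0.0209  0.0022 -0.9998] 166.85 17.8 [-1.4 -1.9 -1.4] [-0.41  0.3   0.02]
7.2 [ 492.88 -153.4    32.86] [ 0.021   0.0021 -0.9998] 166.84 17.7 [-1.  -2.3 -1.5] [-0.43  0.29 -0.  ]
```

Call:
arm_command(
  deltas=[
    [-0.008, 0, 0, 0],
    [-0.01, 0, 0, 0],
    [-0.01, 0, 0, 0],
  ],
)

```text
t: 7.5
ee_pos: [491.6, -153.1, 61.9]
orientation: [-2.117, 0.236, 2.078]
ft_force: [-0.3, 0.3, -0.1]
width: 17.7
```

Run:
```python
from h import *
P()
a=ctrl.get_image("side");P()
a=ctrl.get_image("side");P()
w=ctrl.get_image("wrist");P()
cv2.imwrite("pics/s7.png",cv2.resize(a[220:330,270:400,::-1],None,fx=5,fy=5,interpolation=cv2.INTER_CUBIC))
cv2.imwrite("pics/w7.png",w[:,:,::-1])
```

```text
7.5 [ 491.65 -153.06   61.89] [ 0.019   0.0031 -0.9998] 166.83 17.7 [-0.3  0.3 -0.1] [0.01 0.16 0.01]
7.55 [ 492.52 -153.36   63.37] [ 0.0212  0.0024 -0.9998] 166.84 17.9 [ 1.  -0.2  0.6] [-0.01  0.1   0.07]
7.6 [ 492.65 -153.42   62.79] [ 0.0218  0.0021 -0.9998] 166.83 17.9 [-0.4 -0.1 -1. ] [0.06 0.13 0.  ]
7.65 [ 492.37 -153.35   62.15] [ 0.0212  0.0023 -0.9998] 166.83 17.9 [-0.7 -0.3 -0.5] [0.09 0.11 0.  ]
```

View pics/s7.png

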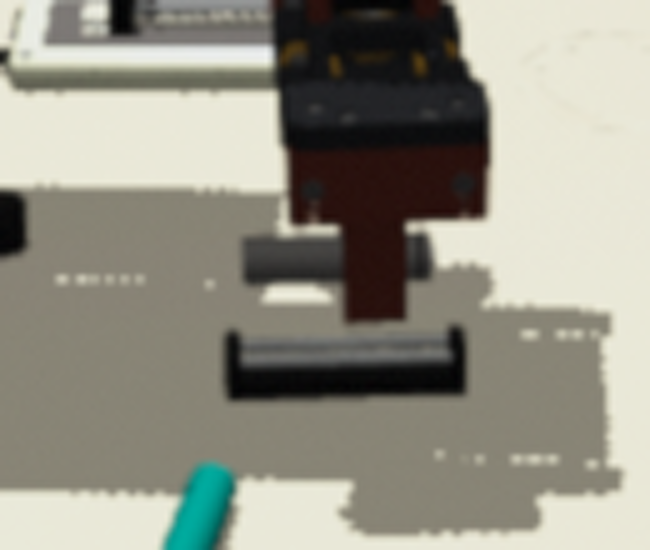

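View pics/w7.png

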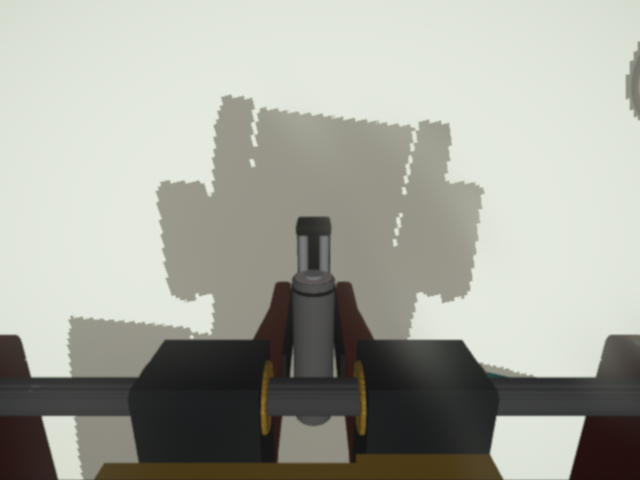

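Call:
arm_command(
  deltas=[
    [0, -0.0005, 0.023, 0],
    [0, -0.0005, 0.023, 0],
    [0, -0.0005, 0.023, 0],
  ],
)

```text
t: 7.95
ee_pos: [427.7, -136.8, 61.6]
orientation: [-2.127, 0.238, 2.069]
ft_force: [-0.1, -0.1, -1.1]
width: 17.5
```

Run:
```python
from h import *
P()
for i in range(4): w=ctrl.get_image("wrist")
P();c=ctrl.get_calibration("wrist")
np.save("w8.npy",c,allow_pickle=True)
cv2.imwrite("pics/w8.png",w[:,:,::-1])
```

```text
7.95 [ 427.71 -136.75   61.57] [ 2.750e-02  2.000e-04 -9.996e-01] 166.86 17.5 [-0.1 -0.1 -1.1] [-0.01  0.18  0.02]
8.15 [ 428.81 -137.13   61.66] [ 2.760e-02  2.000e-04 -9.996e-01] 166.85 17.7 [ 0.2 -0.2 -0. ] [0.01 0.16 0.  ]
```

View pics/w8.png

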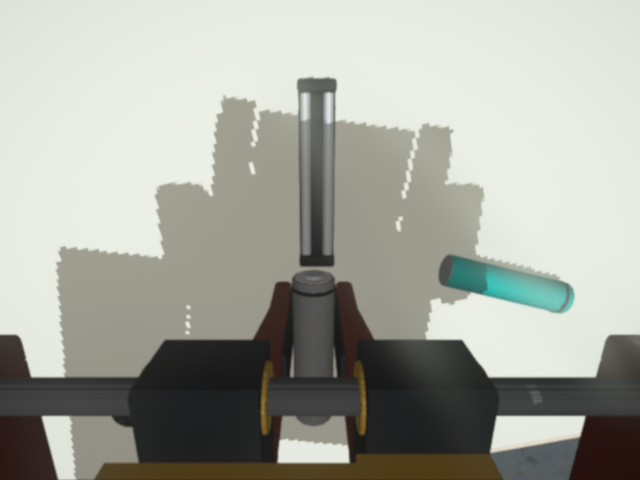

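Run:
```python
from h import *
c=np.load("w8.npy",allow_pickle=True).item()
p,R,o=tool()
for u,v,z in [(317,265,21),(317,255,21),(317,78,21),(317,91,21),(313,272,p[2]-7+9),(313,276,p[2]-7+9)]:
    X=ray(c,u,v,z);print(X.round(1),(R.T@(X-p)).round(1))
```

```text
[ 442.8 -142.5   21. ] [ 41.    2.3 -13.8]
[ 448.  -143.7   21. ] [ 41.2   2.3 -19.1]
[ 528.9 -162.4   21. ] [  43.4    2.1 -102.1]
[ 523.7 -161.2   21. ] [ 43.3   2.1 -96.7]
[ 454.9 -143.6   63.7] [ -1.3   0.3 -26.9]
[ 453.3 -143.2   63.7] [ -1.3   0.3 -25.3]
```

Call:
arm_command(
  deltas=[
    [0.011, 0.002, 0, 0],
    [0.011, 0, 0, 0],
  ],
)

```text
t: 8.35
ee_pos: [433.0, -140.2, 40.0]
orientation: [-2.134, 0.24, 2.063]
ft_force: [1.1, 11.1, 9.6]
width: 18.0
```

Run:
```python
from h import *
P()
for i in range(4): w=ctrl.get_image("side");P()
cv2.imwrite("pics/s9.png",cv2.resize(w[220:330,250:380,::-1],None,fx=5,fy=5,interpolation=cv2.INTER_CUBIC))
```

```text
8.35 [ 433.04 -140.24   39.97] [ 0.0337 -0.0016 -0.9994] 166.84 18.0 [ 1.1 11.1  9.6] [ 2.21 -0.17  0.22]
8.4 [ 432.6  -139.72   38.39] [ 3.220e-02 -7.000e-04 -9.995e-01] 166.81 17.7 [ 5.6  7.3 -7.2] [ 1.28 -0.7   0.06]
8.45 [ 432.32 -139.56   38.57] [ 3.140e-02 -4.000e-04 -9.995e-01] 166.83 17.8 [ 3.9  5.2 -5.7] [ 0.98 -0.37  0.05]
8.5 [ 432.26 -139.57   38.74] [ 3.120e-02 -5.000e-04 -9.995e-01] 166.84 17.8 [ 2.6  5.2 -5.5] [ 1.   -0.25  0.04]
8.55 [ 432.22 -139.54   38.84] [ 3.120e-02 -5.000e-04 -9.995e-01] 166.85 17.8 [ 2.6  4.6 -5.3] [ 0.98 -0.28  0.03]
```

View pics/s9.png

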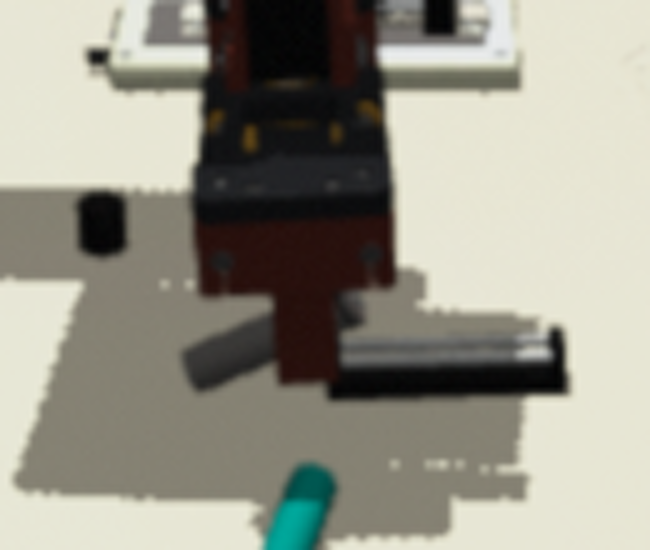

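Call:
arm_command(
  deltas=[
    [-0.015, 0, 0.002, 0],
    [-0.02, 0, 0, 0],
    [-0.015, 0, 0, 0],
  ],
)

```text
t: 8.85
ee_pos: [429.3, -138.8, 84.8]
orientation: [-2.124, 0.236, 2.072]
ft_force: [0.9, -0.1, -0.6]
width: 17.6
```

Run:
```python
from h import *
P()
for i in range(3): w=ctrl.get_image("side")
a=ctrl.get_image("wrist");P()
c=ctrl.get_calibration("wrist");np.save("w10.npy",c,allow_pickle=True);np.save("w10p.npy",np.array(tool()[:2],dtype=object),allow_pickle=True)
o=np.zeros((600,800,3),np.uint8)
o[:480,:400]=cv2.resize(w[190:310,250:350,::-1],None,fx=4,fy=4,interpolation=cv2.INTER_CUBIC)
o[:600,400:]=cv2.resize(a[240:450,250:390,::-1],(400,600),interpolation=cv2.INTER_CUBIC)
cv2.imwrite("pics/sw10.png",o);cv2.imwrite("pics/w10.png",a[:,:,::-1]);cv2.imwrite("pics/s10.png",w[:,:,::-1])
```

```text
8.85 [ 429.26 -138.85   84.78] [ 0.0254  0.0018 -0.9997] 166.88 17.6 [ 0.9 -0.1 -0.6] [0.02 0.1  0.02]
9.05 [ 429.04 -138.82   84.5 ] [ 0.0261  0.0015 -0.9997] 166.87 17.7 [ 0.8  0.  -1. ] [ 0.03  0.18 -0.  ]Traceback (most recent call last):
  File "<stdin>", line 5, in <module>
ValueError: could not broadcast input array from shape (3,3) into shape (3,)
```

Run:
```python
from h import *
w=ctrl.get_image("side")
a=ctrl.get_image("wrist");P()
c=ctrl.get_calibration("wrist");np.save("w10.npy",c,allow_pickle=True)
o=np.zeros((600,800,3),np.uint8)
o[:480,:400]=cv2.resize(w[190:310,250:350,::-1],None,fx=4,fy=4,interpolation=cv2.INTER_CUBIC)
o[:600,400:]=cv2.resize(a[240:450,250:390,::-1],(400,600),interpolation=cv2.INTER_CUBIC)
cv2.imwrite("pics/sw10.png",o);cv2.imwrite("pics/w10.png",a[:,:,::-1]);cv2.imwrite("pics/s10.png",w[:,:,::-1])
```

```text
9.15 [ 428.36 -138.58   84.2 ] [ 0.0246  0.002  -0.9997] 166.87 17.7 [-0.2 -0.2 -0.9] [0.02 0.12 0.02]
```

View pics/sw10.png

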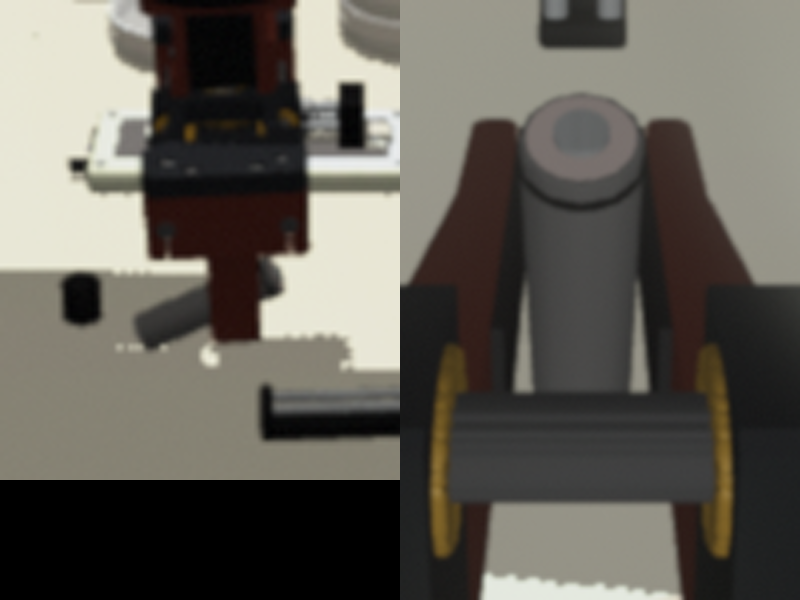

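Run:
```python
from h import *
a=cv2.imread("pics/w10.png")
b=cv2.resize(a[262:322,280:348],None,fx=9,fy=9,interpolation=cv2.INTER_CUBIC)
cv2.imwrite("pics/w10a.png",cv2.convertScaleAbs(b,alpha=1.8))
s=cv2.imread("pics/s10.png")
b=cv2.resize(s[245:285,275:330],None,fx=12,fy=12,interpolation=cv2.INTER_CUBIC)
cv2.imwrite("pics/s10a.png",cv2.convertScaleAbs(b,alpha=1.5))
```

```text
(no output)
```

View pics/w10a.png

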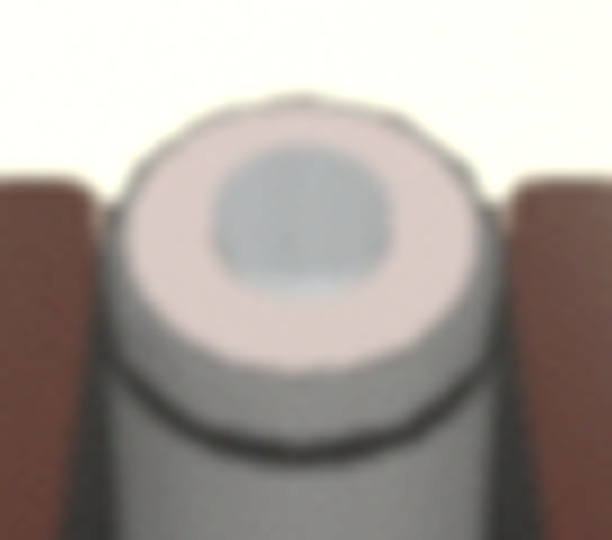

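View pics/s10a.png

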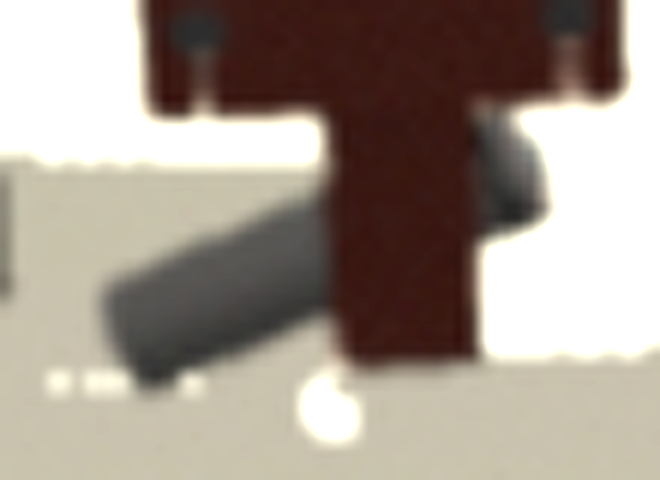

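Run:
```python
from h import *
p,R,o=tool();P()
S=ctrl.get_calibration("side");c=np.load("w10.npy",allow_pickle=True).item()
def rp(c,u,v,y0=0):
    d=np.array([(u-c["cx"])/c["fx"],(v-c["cy"])/c["fy"],1.]);Rc=np.array(c["R"]);C=-Rc.T@np.array(c["t"]);w=Rc.T@d
    C=R.T@(C-p);w=R.T@w
    return C+w*(y0-C[1])/w[1]
f=lambda x,y:(275+x/12,245+y/12)
F=rp(S,*f(127,342));print("flat tool",F.round(1))
print("corner low",rp(S,*f(148,388)).round(1),"corner hi",rp(S,*f(104,300)).round(1))
print("nub-ish",rp(S,*f(530,175)).round(1))
print("fingertip centre bottom",rp(S,*f(408,360),-14).round(1))
# wrist line: shoulder centre at row 288.2 depth
Rc=np.array(c["R"]);C=-Rc.T@np.array(c["t"]);
for u,v,w,D in [(313.4,288.2,43.9,18),]:
    dep=c["fx"]*D/w; X=Rc.T@(dep*np.array([(u-c["cx"])/c["fx"],(v-c["cy"])/c["fy"],1.]))+C
    Sh=R.T@(X-p);print("shoulder",Sh.round(1))
d=Sh-F;print(np.linalg.norm(d),np.degrees(np.arctan2(-d[0],-d[2])))
```

```text
9.15 [ 428.36 -138.58   84.2 ] [ 0.0246  0.002  -0.9997] 166.87 17.7 [-0.2 -0.2 -0.9] [0.02 0.12 0.02]
flat tool [28.  -0.  41.3]
corner low [36.4 -0.  38.7] corner hi [20.4  0.  44.3]
nub-ish [  1.9  -0.  -20.8]
fingertip centre bottom [ 42.3 -14.   -0.9]
shoulder [  3.1   0.5 -18. ]
64.40438689567095 22.78324653542597
```

Call:
arm_command(
  deltas=[
    [-0.02, 0, 0, -0.15],
    [-0.01, 0, 0, -0.15],
    [-0.005, 0, 0, -0.15],
    [0, 0, 0, -0.15],
    [0, 0, 0, -0.15],
    [0, 0, 0, -0.15],
    [0, 0, 0, -0.15],
    [0, 0, 0, -0.15],
    [0, 0, 0, -0.15],
    [0, 0, 0, -0.15],
  ],
)

```text
t: 10.15
ee_pos: [424.4, -137.7, 111.2]
orientation: [1.434, 1.054, -1.41]
ft_force: [0.0, 0.3, -0.1]
width: 18.2
```

Call:
arm_command(
  deltas=[
    [0, 0, 0, -0.15],
    [0, 0, 0, -0.15],
    [0, 0, 0, -0.15],
    [0, 0, 0, -0.15],
    [0, 0, 0, -0.15],
    [0, 0, 0, -0.15],
    [0, 0, 0, -0.15],
    [0, 0, 0, -0.15],
    [0, 0, 0, -0.15],
    [0, 0, 0, -0.095],
  ],
)

```text
t: 11.15
ee_pos: [420.9, -136.5, 101.6]
orientation: [0.334, 1.55, -0.316]
ft_force: [0.1, -0.4, 0.3]
width: 17.5
```

Run:
```python
from h import *
P()
w=ctrl.get_image("side");w=ctrl.get_image("side");P()
p,R,o=tool();print(R.round(3));print(R.T@(np.array([480.7,143.1,115])-p))
```

```text
11.15 [ 420.88 -136.49  101.57] [-0.0011  0.0115 -0.9999] -23.72 17.5 [ 0.1 -0.4  0.3] [ 0.    0.04 -0.02]
11.25 [ 420.82 -136.46  101.59] [-0.0013  0.0115 -0.9999] -23.99 17.8 [-0.2 -0.5 -0.3] [-0.02 -0.05 -0.02]
[[-0.001  0.407  0.914]
 [ 0.012  0.914 -0.407]
 [-1.     0.01  -0.006]]
[-10.26118126 279.87661881 -59.03857762]
```

Call:
arm_command(
  deltas=[
    [-0.003, 0, 0, -0.143],
    [-0.002, 0.0475, -0.003, 0],
    [-0.002, 0.0475, -0.003, 0],
    [-0.002, 0.0475, -0.003, 0],
    [-0.002, 0.0475, -0.003, 0],
    [-0.002, 0.0475, -0.003, 0],
    [-0.002, 0.0475, -0.003, 0],
  ],
)

```text
t: 11.95
ee_pos: [484.6, 145.6, 116.4]
orientation: [0.247, 1.564, -0.23]
ft_force: [1.3, -0.0, -0.0]
width: 17.8
```

Run:
```python
from h import *
P()
for i in range(3):w=ctrl.get_image("side")
a=ctrl.get_image("wrist")
P()
p,R,o=tool();print(R.round(3));print(R.T@(np.array([480.7,143.1,115])-p))
np.save("w11.npy",ctrl.get_calibration("wrist"),allow_pickle=True)
cv2.imwrite("pics/w11.png",a[:,:,::-1]);cv2.imwrite("pics/s11.png",w[:,:,::-1])
cv2.imwrite("pics/s11a.png",cv2.resize(w[150:250,250:380,::-1],None,fx=6,fy=6,interpolation=cv2.INTER_CUBIC))
```

```text
11.95 [484.58 145.59 116.38] [-0.0048  0.0111 -0.9999] -17.39 17.8 [ 1.3 -0.  -0. ] [-0.02  0.02 -0.01]
12.15 [484.24 144.55 116.16] [-0.0051  0.0109 -0.9999] -17.16 17.5 [ 0.1 -0.6 -0.3] [-0.03  0.01 -0.03]
[[-0.005  0.295  0.955]
 [ 0.011  0.955 -0.295]
 [-1.     0.009 -0.008]]
[ 1.15846981 -2.44030051 -2.94806802]
```

View pics/w11.png

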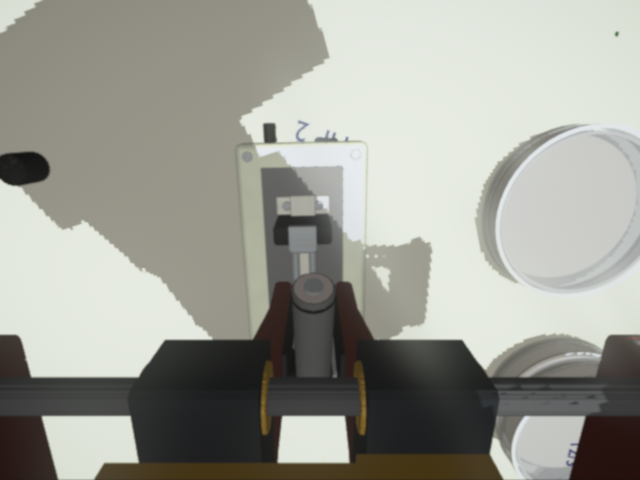

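View pics/s11a.png

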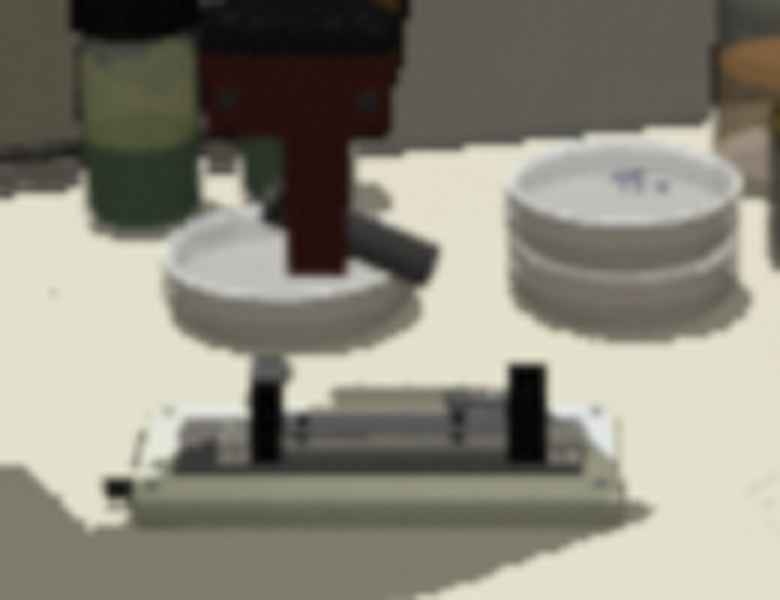

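Run:
```python
from h import *
a=cv2.imread("pics/w11.png")
b=cv2.resize(a[135:265,230:375],None,fx=5.5,fy=4.6*5.5/5.5,interpolation=cv2.INTER_CUBIC)
b=cv2.resize(a[135:255,230:375],None,fx=5,fy=5,interpolation=cv2.INTER_CUBIC)
cv2.imwrite("pics/w11a.png",b)
b=cv2.resize(a[265:325,280:348],None,fx=9,fy=9,interpolation=cv2.INTER_CUBIC)
cv2.imwrite("pics/w11b.png",cv2.convertScaleAbs(b,alpha=1.8))
s=cv2.imread("pics/s11.png")
b=cv2.resize(s[178:205,288:328],None,fx=18,fy=18,interpolation=cv2.INTER_CUBIC)
cv2.imwrite("pics/s11b.png",cv2.convertScaleAbs(b,alpha=1.5))
```

```text
(no output)
```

View pics/w11a.png

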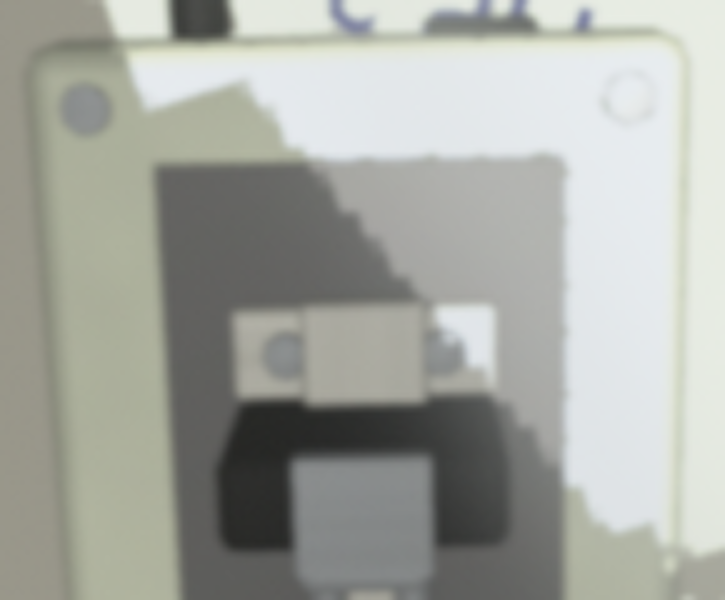

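View pics/w11b.png

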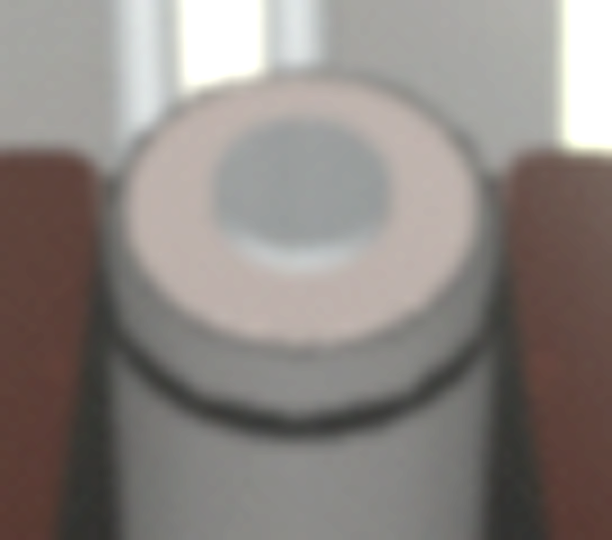

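View pics/s11b.png

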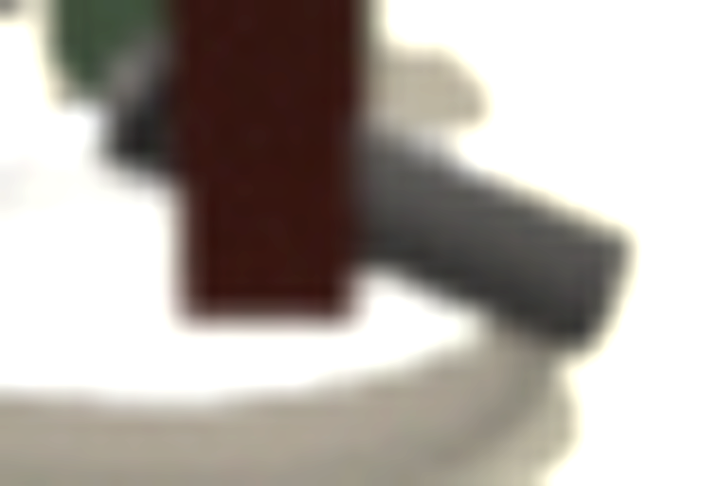

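Run:
```python
from h import *
p,R,o=tool()
S=ctrl.get_calibration("side");c=np.load("w11.npy",allow_pickle=True).item()
def rt(c,u,v):
    d=np.array([(u-c["cx"])/c["fx"],(v-c["cy"])/c["fy"],1.]);Rc=np.array(c["R"]);C=-Rc.T@np.array(c["t"]);w=Rc.T@d
    return R.T@(C-p),R.T@w
def rp(c,u,v,y0=0):
    C,w=rt(c,u,v);return C+w*(y0-C[1])/w[1]
f=lambda x,y:(288+x/18,178+y/18)
hi=rp(S,*f(630,245));lo=rp(S,*f(575,348));F=(hi+lo)/2
print("flat",F.round(1),hi.round(1),lo.round(1), "tip",rp(S,*f(268,320),13).round(1),rp(S,*f(268,320),20).round(1),rp(S,*f(268,320),-13).round(1))
C,w=rt(c,313.4,285.3)
w/=np.linalg.norm(w)
from scipy.optimize import brentq
for dF in ([0,0,0],[2,0,0],[0,0,2]):
    G=F+dF
    L=[brentq(lambda s:np.hypot(*((C+s*w-G)[[0,2]]))-70,a,b) for a,b in((60,155),)] if np.hypot(*((C+60*w-G)[[0,2]]))>70 and np.hypot(*((C+155*w-G)[[0,2]]))<70 else None
    r=[(s,round(np.hypot(*((C+s*w-G)[[0,2]])),1)) for s in (140,145,150,155,160)]
    print(r)
N=C+w*150*1.0/ (w@ (R.T@np.array(c["R"])[2]))
d=N-F;print("nub",N.round(1),np.linalg.norm(d),np.degrees(np.arctan2(-d[0],-d[2])))
a=lambda x,y,z:R.T@(ray(c,230+x/5,135+y/5,z)-p)
print("screws",a(86,109,16).round(1),a(628,97,16).round(1),"lip nose",a(361,585,49).round(1),"lip L/R",a(292,520,50).round(1),a(433,520,50).round(1),"blk in",a(361,547,48).round(1))
```

```text
flat [24.7  0.  44.5] [17.5  0.  48.1] [31.9  0.  41. ] tip [34.1 13.   0.6] [37.1 20.   0.1] [ 23.  -13.    2.7]
[(140, np.float64(76.3)), (145, np.float64(72.5)), (150, np.float64(68.9)), (155, np.float64(65.5)), (160, np.float64(62.3))]
[(140, np.float64(77.2)), (145, np.float64(73.3)), (150, np.float64(69.6)), (155, np.float64(66.1)), (160, np.float64(62.8))]
[(140, np.float64(78.1)), (145, np.float64(74.3)), (150, np.float64(70.8)), (155, np.float64(67.4)), (160, np.float64(64.2))]
nub [  1.3  -0.2 -19.5] 68.15283177886552 20.0369297173419
screws [100.3 -41.4 -62.7] [100.9  26.3 -64.1] lip nose [ 67.2  -6.6 -11.2] lip L/R [ 66.2 -14.4 -19.4] [ 66.3   1.7 -19.4] blk in [ 68.2  -6.6 -15.5]
```

Call:
arm_command(
  deltas=[
    [0.012, -0.0045, 0, -0.024],
    [0.012, 0, 0, 0],
  ],
)

```text
t: 12.35
ee_pos: [482.4, 138.8, 91.7]
orientation: [0.227, 1.566, -0.212]
ft_force: [-0.7, -1.3, 0.6]
width: 17.6
```

Run:
```python
from h import *
P()
for i in range(3):w=ctrl.get_image("side")
a=ctrl.get_image("wrist")
P()
np.save("w12.npy",ctrl.get_calibration("wrist"),allow_pickle=True)
cv2.imwrite("pics/w12.png",a[:,:,::-1])
cv2.imwrite("pics/w12a.png",cv2.resize(a[140:260,240:385,::-1],None,fx=5,fy=5,interpolation=cv2.INTER_CUBIC))
```

```text
12.35 [482.43 138.75  91.74] [-0.0048  0.0107 -0.9999] -16.0 17.6 [-0.7 -1.3  0.6] [0.02 0.01 0.01]
12.55 [482.83 139.28  92.04] [-0.0052  0.0108 -0.9999] -15.99 17.7 [-0.3 -0.3  0.5] [ 0.03 -0.07  0.02]
```

View pics/w12a.png

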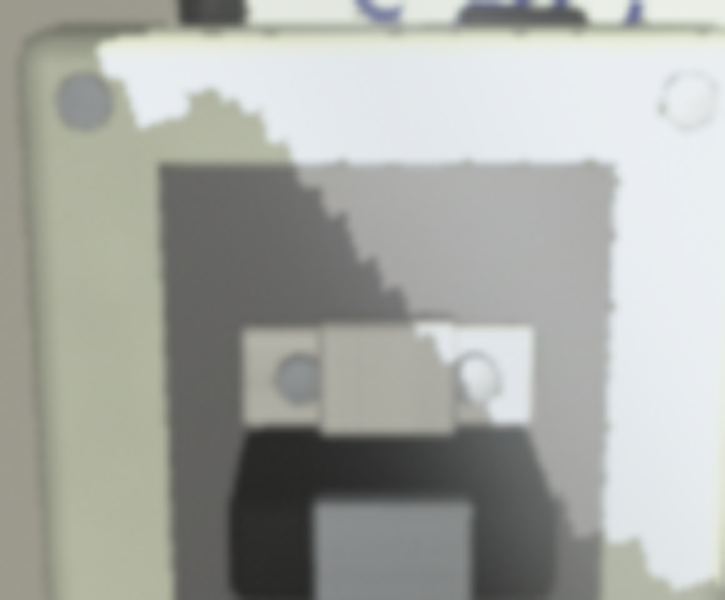

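Run:
```python
from h import *
p,R,o=tool()
c=np.load("w12.npy",allow_pickle=True).item()
a=lambda x,y,z:R.T@(ray(c,240+x/5,140+y/5,z)-p)
print("screws",a(85,101,16).round(2),a(690,100,16).round(2),"lip L/R",a(313,550,50).round(2),a(473,550,50).round(2),"blk",a(231,540,48).round(2),a(556,540,48).round(2))
im=cv2.imread("pics/w12.png");cv2.imwrite("pics/w12b.png",cv2.resize(im[240:320,270:360],None,fx=7,fy=7,interpolation=cv2.INTER_CUBIC))
```

```text
screws [ 76.26 -31.83 -62.68] [ 76.87  36.33 -62.71] lip L/R [ 42.16  -5.66 -20.84] [ 42.3   10.6  -20.78] blk [ 44.09 -14.11 -21.28] [ 44.38  19.23 -21.16]
```

View pics/w12b.png

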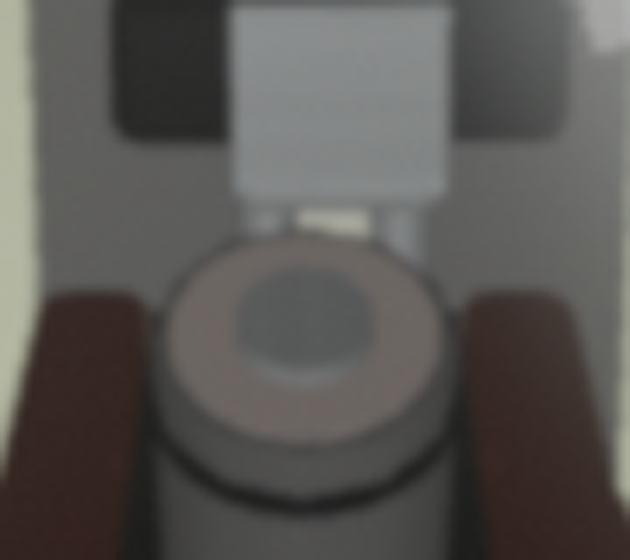

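Call:
arm_command(
  deltas=[
    [0.01, 0.0027, 0, 0],
    [0.009, 0, 0, 0],
    [0.006, 0, 0, 0],
  ],
)

```text
t: 12.85
ee_pos: [484.9, 141.8, 66.7]
orientation: [0.23, 1.563, -0.213]
ft_force: [-0.6, 0.0, -0.3]
width: 18.0
```

Run:
```python
from h import *
P()
for i in range(4):w=ctrl.get_image("side")
a=ctrl.get_image("wrist")
P()
np.save("w13.npy",ctrl.get_calibration("wrist"),allow_pickle=True)
cv2.imwrite("pics/w13.png",a[:,:,::-1]);cv2.imwrite("pics/s13.png",w[:,:,::-1])
o=np.zeros((600,800,3),np.uint8)
o[:300,:]=cv2.resize(w[190:240,250:380,::-1],(780,300),interpolation=cv2.INTER_CUBIC)[:, :800] if False else cv2.copyMakeBorder(cv2.resize(w[190:240,250:380,::-1],(780,300),interpolation=cv2.INTER_CUBIC),0,0,0,20,0)
o[300:600,:400]=cv2.resize(a[210:320,240:387,::-1],(400,300),interpolation=cv2.INTER_CUBIC)
cv2.imwrite("pics/c13.png",o)
```

```text
12.85 [484.88 141.84  66.7 ] [-0.0021  0.0116 -0.9999] -16.15 18.0 [-0.6  0.  -0.3] [-0.03 -0.   -0.03]
13.1 [484.98 141.97  67.47] [-0.0019  0.0116 -0.9999] -16.13 18.3 [ 0.2 -0.3 -1.1] [ 0.04 -0.05 -0.  ]
```

View pics/c13.png

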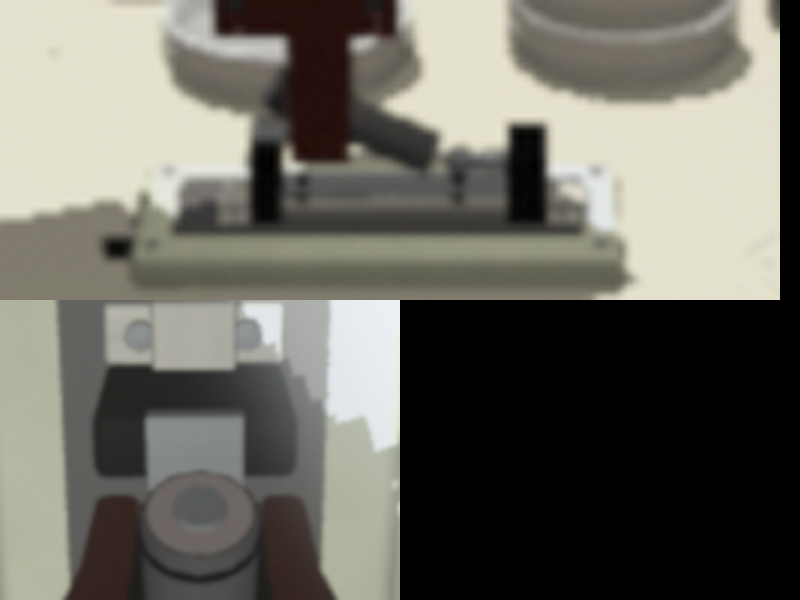

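Call:
arm_command(
  deltas=[
    [0.001, -0.0006, 0.002, 0],
    [0.0005, 0, 0.002, 0],
  ],
)

```text
t: 13.3
ee_pos: [489.0, 140.4, 66.4]
orientation: [0.23, 1.562, -0.212]
ft_force: [-0.1, 0.7, -1.0]
width: 17.8
```

```bash
cat >> h.py <<'E'
O=np.array([506.04,135.8,0]);EX=np.array([-.9622,.2724,0]);EY=np.array([-.2724,-.9622,0])
def Q(n=3,cam="side"):
    for i in range(n):
        w=ctrl.get_image(cam)
    p,R,o=tool();f=np.array(o["ft_force"])
    print(round(o["t"],2),"Xt",round((p-O)@EX,2),"Yt",round((p-O)@EY,2),"z",round(p[2],2),"tilt",R[:,0].round(4)[:2],"az",round(np.degrees(np.arctan2(R[1,2],R[0,2])),2),"w",round(o["width"],1),"Fx",round(f@EX,1),"Fy",round(f@EY,1),"Fz",round(f[2],1),"M",o["moment"].round(2))
    return w
E
python3 - <<'E'
from h import *
for i in range(4):Q(1)
E
```

```text
13.35 Xt 17.21 Yt 0.1 z 66.42 tilt [-0.0006  0.0119] az -16.11 w 18.1 Fx -0.4 Fy 0.6 Fz -0.6 M [ 0.06 -0.02  0.02]
13.4 Xt 17.37 Yt 0.13 z 66.41 tilt [-0.0007  0.0119] az -16.12 w 18.0 Fx 1.8 Fy -0.4 Fz -0.6 M [-0.04 -0.04  0.  ]
13.45 Xt 17.57 Yt 0.2 z 66.39 tilt [-0.001   0.0119] az -16.12 w 17.8 Fx -0.7 Fy 0.4 Fz -1.2 M [ 0.01 -0.01 -0.03]
13.5 Xt 17.73 Yt 0.27 z 66.32 tilt [-0.0013  0.0118] az -16.12 w 17.7 Fx 0.3 Fy 0.3 Fz -0.7 M [-0.04  0.04  0.03]
```

Call:
arm_command(
  deltas=[
    [0, 0, 0.0025, 0],
  ],
)

```text
t: 13.6
ee_pos: [490.8, 139.7, 66.3]
orientation: [0.23, 1.563, -0.212]
ft_force: [-2.3, 1.4, 0.4]
width: 17.9
```

Run:
```python
from h import *
for i in range(4):Q(1)
```

```text
13.65 Xt 15.25 Yt 0.35 z 66.34 tilt [-0.0019  0.0117] az -16.12 w 18.0 Fx 1.8 Fy -0.3 Fz 0.5 M [ 0.02  0.3  -0.02]
13.7 Xt 15.32 Yt 0.35 z 66.32 tilt [-0.0018  0.0118] az -16.13 w 17.8 Fx 1.5 Fy 0.7 Fz -0.2 M [0.06 0.24 0.02]
13.75 Xt 15.4 Yt 0.37 z 66.27 tilt [-0.0018  0.0117] az -16.13 w 18.0 Fx 1.5 Fy 0.2 Fz -0.8 M [ 0.06  0.18 -0.02]
13.8 Xt 15.45 Yt 0.39 z 66.24 tilt [-0.0018  0.0117] az -16.13 w 18.0 Fx 0.9 Fy 0.3 Fz 0.5 M [ 0.01  0.25 -0.02]
```

Call:
arm_command(
  deltas=[
    [0, 0, 0.0025, 0],
  ],
)

```text
t: 13.9
ee_pos: [492.7, 139.0, 66.1]
orientation: [0.23, 1.564, -0.212]
ft_force: [-3.6, 1.8, 2.2]
width: 17.5
```

Run:
```python
from h import *
for i in range(4):Q(1)
```

```text
13.95 Xt 13.22 Yt 0.51 z 66.16 tilt [-0.003   0.0116] az -16.12 w 17.9 Fx 2.8 Fy 0.8 Fz 0.2 M [ 0.18  0.49 -0.  ]
14.0 Xt 13.25 Yt 0.5 z 66.14 tilt [-0.0028  0.0116] az -16.13 w 18.2 Fx 2.3 Fy -0.4 Fz 0.7 M [0.17 0.55 0.01]
14.05 Xt 13.3 Yt 0.53 z 66.14 tilt [-0.0027  0.0116] az -16.13 w 17.9 Fx 3.5 Fy -0.3 Fz 2.0 M [ 0.24  0.55 -0.02]
14.1 Xt 13.28 Yt 0.52 z 66.16 tilt [-0.0025  0.0116] az -16.13 w 18.1 Fx 3.8 Fy -0.2 Fz 0.4 M [0.19 0.54 0.03]
```

Call:
arm_command(
  deltas=[
    [0, 0, 0, 0],
  ],
  hand=0.01,
)

```text
t: 14.2
ee_pos: [493.0, 139.0, 66.1]
orientation: [0.23, 1.564, -0.212]
ft_force: [-2.9, 1.6, 0.9]
width: 17.4
```

Run:
```python
from h import *
for i in range(2):w=Q(1)
a=Q(1,"wrist")
cv2.imwrite("pics/w14.png",a[:,:,::-1]);cv2.imwrite("pics/s14.png",w[:,:,::-1])
o=np.zeros((600,800,3),np.uint8)
o[:300,:]=cv2.copyMakeBorder(cv2.resize(w[190:240,250:380,::-1],(780,300),interpolation=cv2.INTER_CUBIC),0,0,0,20,0)
o[300:600,:400]=cv2.resize(a[210:320,240:387,::-1],(400,300),interpolation=cv2.INTER_CUBIC)
cv2.imwrite("pics/c14.png",o)
```

```text
14.25 Xt 13.44 Yt 0.52 z 66.12 tilt [-0.0028  0.0117] az -16.13 w 17.3 Fx 4.3 Fy -0.4 Fz 1.5 M [0.23 0.49 0.01]
14.3 Xt 13.42 Yt 0.51 z 66.14 tilt [-0.0027  0.0116] az -16.12 w 17.4 Fx 1.6 Fy -0.9 Fz 1.6 M [0.22 0.5  0.01]
14.35 Xt 13.38 Yt 0.5 z 66.15 tilt [-0.0027  0.0116] az -16.12 w 17.3 Fx 3.4 Fy -0.5 Fz 1.0 M [0.28 0.6  0.02]
```

View pics/c14.png

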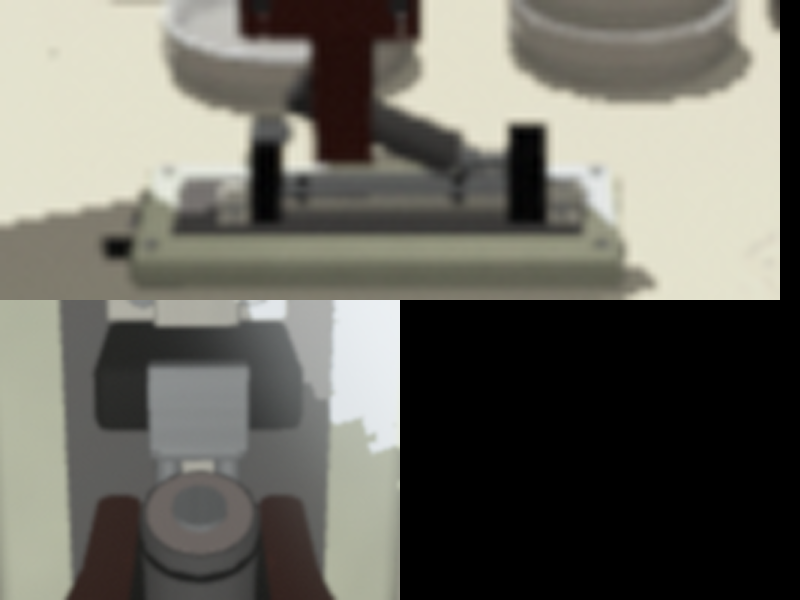

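Call:
arm_command(
  deltas=[
    [0.0007, 0, 0.002, 0],
    [0.0007, 0, 0.002, 0],
  ],
)

```text
t: 14.55
ee_pos: [496.1, 138.0, 64.9]
orientation: [0.23, 1.566, -0.212]
ft_force: [-6.8, 3.6, 7.2]
width: 17.2
```

Run:
```python
from h import *
for i in range(5):Q(1)
```

```text
14.6 Xt 9.97 Yt 0.53 z 64.9 tilt [-0.0043  0.0117] az -16.12 w 17.3 Fx 6.3 Fy 0.2 Fz 6.9 M [0.39 0.89 0.06]
14.65 Xt 10.06 Yt 0.54 z 64.94 tilt [-0.0043  0.0117] az -16.13 w 17.3 Fx 6.4 Fy 0.4 Fz 6.9 M [0.45 0.87 0.07]
14.7 Xt 10.09 Yt 0.53 z 64.99 tilt [-0.0042  0.0117] az -16.12 w 17.5 Fx 6.2 Fy -0.7 Fz 6.6 M [0.43 0.87 0.07]
14.75 Xt 10.13 Yt 0.54 z 65.0 tilt [-0.0042  0.0117] az -16.12 w 17.1 Fx 5.9 Fy -0.3 Fz 6.8 M [0.37 0.82 0.12]
14.8 Xt 10.15 Yt 0.56 z 64.99 tilt [-0.0042  0.0117] az -16.12 w 17.3 Fx 6.8 Fy -0.5 Fz 5.6 M [0.43 0.8  0.05]
```

Call:
arm_command(
  deltas=[
    [-0.0002, 0, 0.0018, 0],
    [0, 0, 0.0018, 0],
  ],
)

```text
t: 15.0
ee_pos: [497.9, 137.4, 65.4]
orientation: [0.23, 1.569, -0.213]
ft_force: [-7.7, 4.7, 5.6]
width: 17.4
```

Run:
```python
from h import *
for i in range(4):w=Q(1)
a=Q(1,"wrist")
cv2.imwrite("pics/w15.png",a[:,:,::-1]);cv2.imwrite("pics/s15.png",w[:,:,::-1])
o=np.zeros((600,800,3),np.uint8)
o[:300,:]=cv2.copyMakeBorder(cv2.resize(w[190:240,250:380,::-1],(780,300),interpolation=cv2.INTER_CUBIC),0,0,0,20,0)
o[300:600,:400]=cv2.resize(a[210:320,240:387,::-1],(400,300),interpolation=cv2.INTER_CUBIC)
cv2.imwrite("pics/c15.png",o)
```

```text
15.05 Xt 8.11 Yt 0.67 z 65.44 tilt [-0.0077  0.0119] az -16.12 w 17.3 Fx 7.0 Fy -1.1 Fz 6.8 M [0.65 1.15 0.1 ]
15.1 Xt 8.18 Yt 0.68 z 65.41 tilt [-0.0077  0.0119] az -16.12 w 17.7 Fx 8.8 Fy -2.3 Fz 5.6 M [0.71 1.09 0.07]
15.15 Xt 8.25 Yt 0.66 z 65.39 tilt [-0.0077  0.0119] az -16.12 w 17.3 Fx 7.8 Fy -1.6 Fz 6.2 M [0.68 1.08 0.16]
15.2 Xt 8.26 Yt 0.67 z 65.4 tilt [-0.0076  0.0119] az -16.12 w 17.8 Fx 7.2 Fy -1.7 Fz 6.0 M [0.7  1.06 0.07]
15.25 Xt 8.27 Yt 0.69 z 65.38 tilt [-0.0077  0.0118] az -16.12 w 17.1 Fx 8.0 Fy -1.2 Fz 6.0 M [0.66 1.11 0.12]
```

View pics/c15.png

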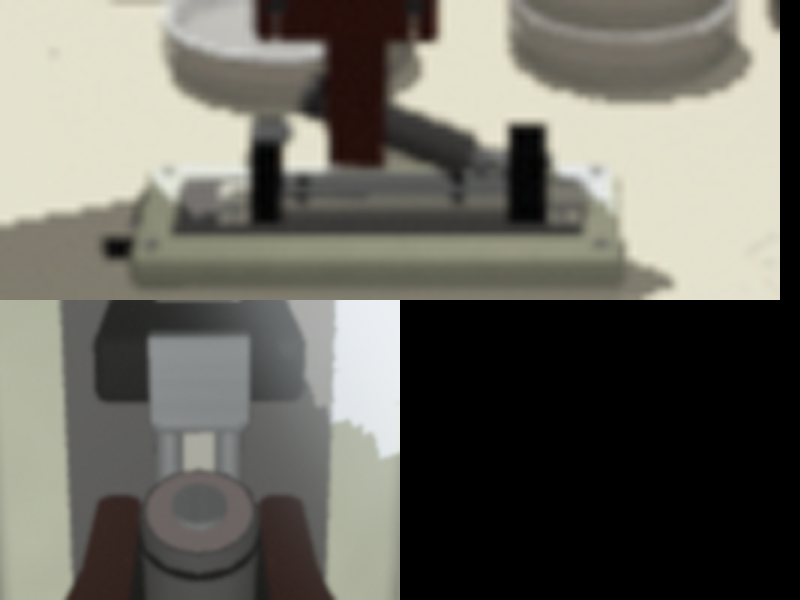

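Call:
arm_command(
  deltas=[
    [0, -0.0002, 0.003, 0],
    [0, 0, 0.0025, 0],
  ],
)

```text
t: 15.45
ee_pos: [500.4, 136.5, 65.4]
orientation: [0.229, 1.574, -0.213]
ft_force: [-9.3, 6.3, 6.6]
width: 17.3
```

Run:
```python
from h import *
for i in range(5):w=Q(1)
```

```text
15.5 Xt 5.49 Yt 0.88 z 65.46 tilt [-0.0134  0.0124] az -16.12 w 17.2 Fx 10.6 Fy -2.9 Fz 8.1 M [1.01 1.36 0.11]
15.55 Xt 5.57 Yt 0.92 z 65.45 tilt [-0.0133  0.0124] az -16.12 w 17.4 Fx 10.3 Fy -3.4 Fz 8.4 M [1.01 1.42 0.2 ]
15.6 Xt 5.62 Yt 0.89 z 65.48 tilt [-0.0131  0.0124] az -16.12 w 17.3 Fx 10.8 Fy -2.8 Fz 7.6 M [1.09 1.4  0.16]
15.65 Xt 5.68 Yt 0.9 z 65.44 tilt [-0.0132  0.0123] az -16.11 w 17.0 Fx 10.0 Fy -2.6 Fz 6.9 M [1.05 1.38 0.15]
15.7 Xt 5.69 Yt 0.91 z 65.44 tilt [-0.0132  0.0123] az -16.12 w 17.3 Fx 11.5 Fy -3.2 Fz 7.7 M [1.05 1.39 0.16]
```

Call:
arm_command(
  deltas=[
    [0.0025, 0.0004, -0.0004, 0],
  ],
)

```text
t: 15.8
ee_pos: [499.1, 137.3, 63.3]
orientation: [0.229, 1.576, -0.213]
ft_force: [-8.1, 2.0, 8.6]
width: 17.4
```

Run:
```python
from h import *
for i in range(4):w=Q(1)
```

```text
15.85 Xt 7.44 Yt 0.55 z 62.98 tilt [-0.0156  0.0124] az -16.11 w 17.7 Fx 8.3 Fy -2.0 Fz 8.3 M [0.69 1.09 0.1 ]
15.9 Xt 7.37 Yt 0.56 z 63.05 tilt [-0.0156  0.0124] az -16.11 w 17.2 Fx 9.1 Fy -1.1 Fz 8.1 M [0.68 1.19 0.12]
15.95 Xt 7.31 Yt 0.56 z 63.1 tilt [-0.0155  0.0124] az -16.11 w 17.1 Fx 9.7 Fy -1.7 Fz 8.8 M [0.63 1.18 0.07]
16.0 Xt 7.3 Yt 0.54 z 63.12 tilt [-0.0155  0.0124] az -16.11 w 17.5 Fx 8.3 Fy -0.8 Fz 7.5 M [0.64 1.16 0.01]
```

Call:
arm_command(
  deltas=[
    [0.0025, 0.0002, 0.0015, 0],
  ],
)

```text
t: 16.1
ee_pos: [499.2, 137.2, 61.0]
orientation: [0.229, 1.579, -0.214]
ft_force: [-9.4, 3.4, 9.0]
width: 17.6
```

Run:
```python
from h import *
for i in range(3):w=Q(1)
a=Q(1,"wrist")
cv2.imwrite("pics/w16.png",a[:,:,::-1]);cv2.imwrite("pics/s16.png",w[:,:,::-1])
o=np.zeros((600,800,3),np.uint8)
o[:300,:]=cv2.copyMakeBorder(cv2.resize(w[190:240,250:380,::-1],(780,300),interpolation=cv2.INTER_CUBIC),0,0,0,20,0)
o[300:600,:400]=cv2.resize(a[210:320,240:387,::-1],(400,300),interpolation=cv2.INTER_CUBIC)
cv2.imwrite("pics/c16.png",o)
```

```text
16.15 Xt 6.96 Yt 0.49 z 60.61 tilt [-0.0179  0.0124] az -16.11 w 17.4 Fx 9.5 Fy -1.6 Fz 7.4 M [0.65 1.2  0.06]
16.2 Xt 6.98 Yt 0.49 z 60.65 tilt [-0.0179  0.0124] az -16.11 w 17.4 Fx 8.7 Fy -2.2 Fz 6.9 M [0.6  1.15 0.09]
16.25 Xt 6.99 Yt 0.5 z 60.69 tilt [-0.0179  0.0124] az -16.11 w 17.3 Fx 9.3 Fy -0.7 Fz 8.6 M [0.58 1.18 0.03]
16.3 Xt 6.98 Yt 0.5 z 60.72 tilt [-0.0179  0.0124] az -16.11 w 17.3 Fx 9.7 Fy -1.5 Fz 7.1 M [0.6  1.2  0.12]
```

View pics/c16.png

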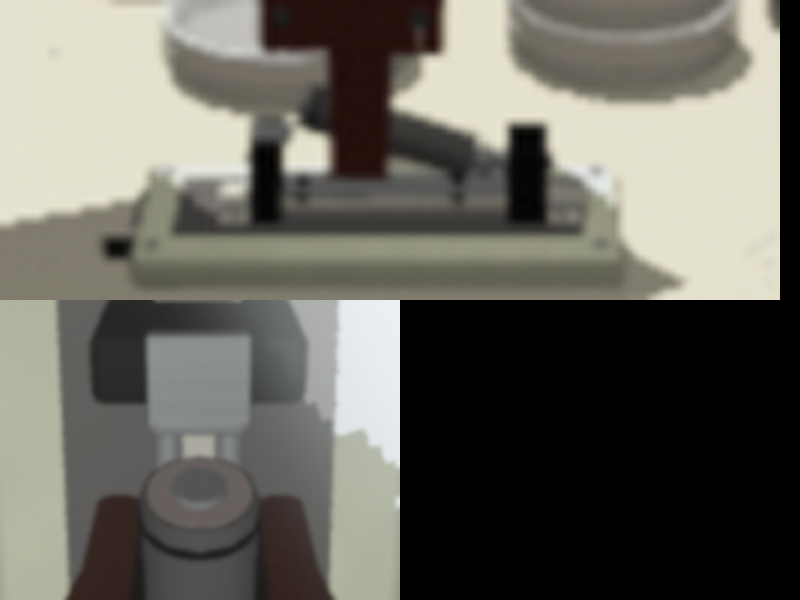

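```bash
cat > nb.py <<'E'
from h import *
import sys
a=cv2.imread(sys.argv[1])
b=cv2.resize(a[210:310,260:370],None,fx=6,fy=6,interpolation=cv2.INTER_CUBIC)
cv2.imwrite(sys.argv[2],cv2.convertScaleAbs(b,alpha=1.5))
E
python3 nb.py pics/w16.png pics/w16a.png; python3 -c "
from h import *
np.save('w16.npy',ctrl.get_calibration('wrist'),allow_pickle=True)"
```

```text
(no output)
```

View pics/w16a.png

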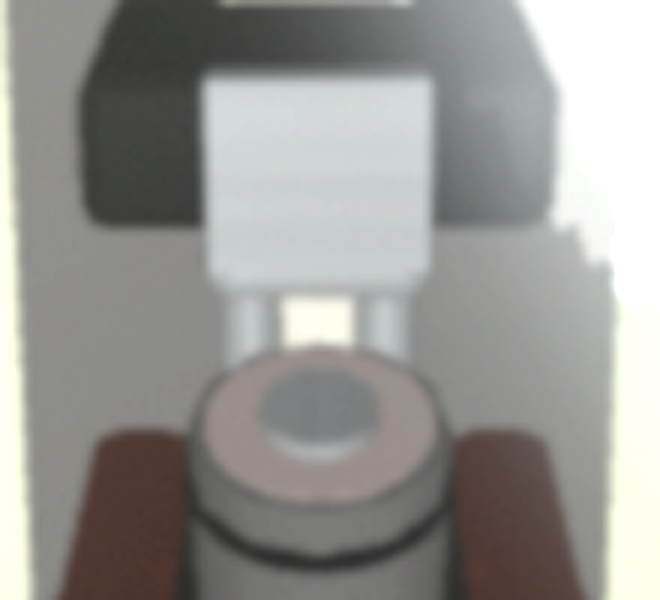

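Run:
```python
from h import *
c=np.load("w16.npy",allow_pickle=True).item()
D=lambda X:((X-O)@EX).round(2)
print("lip nose z49/48:",D(ray(c,313,257.5,49)),D(ray(c,313,257.5,48)),"blk in edge z48",D(ray(c,313,210+225/6,48)),"lip rear top z50",D(ray(c,313,210+75/6,50)))
for phi in (17,18,19,20,21,22):
    f=np.radians(phi);zf=27+9*np.cos(f);N=ray(c,313.3,277.3,zf+70*np.sin(f));xn=D(N)
    print(phi,"nub z",(zf+70*np.sin(f)).round(1),"x",xn,"flat x",(xn-70*np.cos(f)).round(2),"pred dome free at s-28; c-s=",(-34+(6+np.sin(f)*(36-zf))/np.cos(f)-(xn-70*np.cos(f))).round(2), "grip->tcp z",(zf+46.5*np.sin(f)+8.25).round(1),"grip x",(xn-23.5*np.cos(f)).round(1))
```

```text
lip nose z49/48: 34.74 34.41 blk in edge z48 38.89 lip rear top z50 50.25
17 nub z 56.1 x 28.51 flat x -38.43 pred dome free at s-28; c-s= 10.83 grip->tcp z 57.5 grip x 6.0
18 nub z 57.2 x 28.95 flat x -37.62 pred dome free at s-28; c-s= 10.08 grip->tcp z 58.2 grip x 6.6
19 nub z 58.3 x 29.39 flat x -36.8 pred dome free at s-28; c-s= 9.31 grip->tcp z 58.9 grip x 7.2
20 nub z 59.4 x 29.83 flat x -35.95 pred dome free at s-28; c-s= 8.53 grip->tcp z 59.6 grip x 7.7
21 nub z 60.5 x 30.26 flat x -35.09 pred dome free at s-28; c-s= 7.75 grip->tcp z 60.3 grip x 8.3
22 nub z 61.6 x 30.68 flat x -34.22 pred dome free at s-28; c-s= 6.96 grip->tcp z 61.0 grip x 8.9
```

Call:
arm_command(
  deltas=[
    [0.0027, 0.0002, 0.0008, 0],
  ],
)

```text
t: 16.4
ee_pos: [499.0, 137.4, 58.4]
orientation: [0.229, 1.581, -0.214]
ft_force: [-8.3, 3.3, 7.6]
width: 17.4
```

```bash
python3 - <<'E'
from h import *
for i in range(2):w=Q(1)
a=Q(1,"wrist")
cv2.imwrite("pics/w17.png",a[:,:,::-1])
E
python3 nb.py pics/w17.png pics/w17a.png
```

```text
16.45 Xt 7.35 Yt 0.43 z 57.97 tilt [-0.0201  0.0123] az -16.11 w 17.1 Fx 8.8 Fy -1.6 Fz 7.4 M [0.58 1.06 0.01]
16.5 Xt 7.35 Yt 0.45 z 58.0 tilt [-0.0201  0.0124] az -16.11 w 17.5 Fx 9.2 Fy -1.2 Fz 6.9 M [0.58 1.09 0.11]
16.55 Xt 7.34 Yt 0.46 z 58.07 tilt [-0.0201  0.0123] az -16.11 w 17.3 Fx 8.8 Fy -1.5 Fz 6.7 M [0.58 1.1  0.07]
```

View pics/w17a.png

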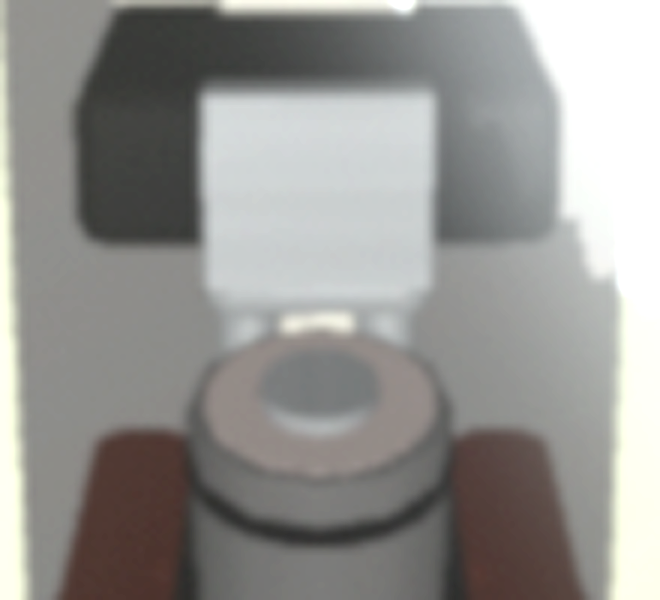

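```bash
cat > nub.py <<'E'
from h import *
import sys
phi,zf,row,lip=map(float,sys.argv[1:5])
c=ctrl.get_calibration('wrist');D=lambda X:((X-O)@EX).round(2)
f=np.radians(phi)
print("nose",D(ray(c,313,lip,49)))
for z0 in (zf-1,zf,zf+1):
  for f in np.radians([phi-1.5,phi,phi+1.5]):
    zn=z0+70*np.sin(f);x=D(ray(c,313.3,row,zn));xf=x-70*np.cos(f)
    c_=3.1-34+(6+np.sin(f)*(36-z0))/np.cos(f)-xf
    print(z0,np.degrees(f).round(1),"nub",x,zn.round(1),"low nub corner",(x+4*np.sin(f)).round(1),(zn-4*np.cos(f)).round(1),"low shoulder",(x-1.5*np.cos(f)+9*np.sin(f)).round(1),(zn-1.5*np.sin(f)-9*np.cos(f)).round(1),"c",c_.round(1))
E
python3 nub.py 15.8 37 273.6 260.3
```

```text
nose 34.73
36.0 14.3 nub 30.42 53.3 low nub corner 31.4 49.4 low shoulder 31.2 44.2 c 12.7
36.0 15.8 nub 31.1 55.1 low nub corner 32.2 51.2 low shoulder 32.1 46.0 c 11.6
36.0 17.3 nub 31.77 56.8 low nub corner 33.0 53.0 low shoulder 33.0 47.8 c 10.4
37.0 14.3 nub 30.8 54.3 low nub corner 31.8 50.4 low shoulder 31.6 45.2 c 12.1
37.0 15.8 nub 31.48 56.1 low nub corner 32.6 52.2 low shoulder 32.5 47.0 c 10.9
37.0 17.3 nub 32.15 57.8 low nub corner 33.3 54.0 low shoulder 33.4 48.8 c 9.8
38.0 14.3 nub 31.19 55.3 low nub corner 32.2 51.4 low shoulder 32.0 46.2 c 11.4
38.0 15.8 nub 31.86 57.1 low nub corner 32.9 53.2 low shoulder 32.9 48.0 c 10.3
38.0 17.3 nub 32.53 58.8 low nub corner 33.7 55.0 low shoulder 33.8 49.8 c 9.1
```

Call:
arm_command(
  deltas=[
    [0.0027, 0.0002, 0.0014, 0],
  ],
)

```text
t: 16.65
ee_pos: [499.2, 137.3, 55.7]
orientation: [0.229, 1.583, -0.214]
ft_force: [-8.1, 3.2, 8.5]
width: 17.2
```

```bash
python3 - <<'E'
from h import *
for i in range(2):w=Q(1)
a=Q(1,"wrist")
cv2.imwrite("pics/w18.png",a[:,:,::-1])
E
python3 nb.py pics/w18.png pics/w18a.png
```

```text
16.7 Xt 7.05 Yt 0.42 z 55.24 tilt [-0.0224  0.0123] az -16.11 w 17.1 Fx 8.3 Fy -0.7 Fz 7.8 M [0.61 1.05 0.05]
16.75 Xt 7.06 Yt 0.4 z 55.32 tilt [-0.0224  0.0123] az -16.11 w 17.7 Fx 9.3 Fy -1.3 Fz 6.9 M [0.59 1.11 0.05]
16.8 Xt 7.1 Yt 0.42 z 55.33 tilt [-0.0225  0.0123] az -16.11 w 17.2 Fx 9.6 Fy -0.6 Fz 6.6 M [0.54 1.13 0.09]
```

View pics/w18a.png

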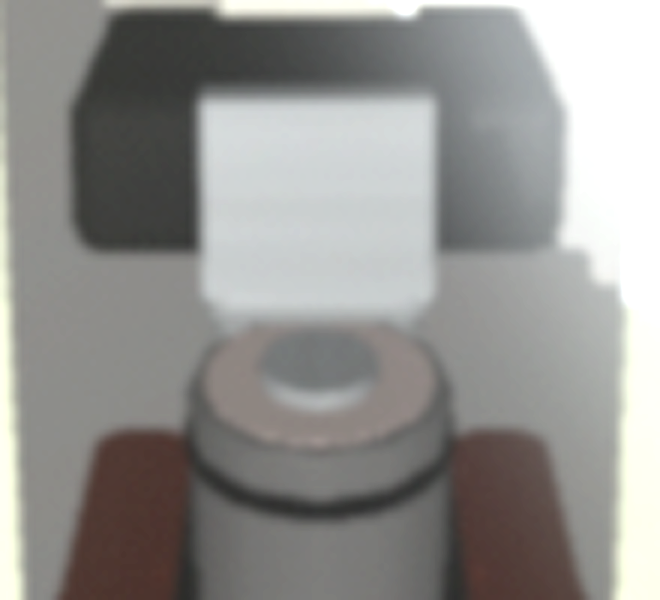

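```bash
python3 nub.py 12.3 37 270 262
```

```text
nose 34.66
36.0 10.8 nub 31.2 49.1 low nub corner 31.9 45.2 low shoulder 31.4 40.0 c 12.8
36.0 12.3 nub 31.86 50.9 low nub corner 32.7 47.0 low shoulder 32.3 41.8 c 11.8
36.0 13.8 nub 32.52 52.7 low nub corner 33.5 48.8 low shoulder 33.2 43.6 c 10.7
37.0 10.8 nub 31.57 50.1 low nub corner 32.3 46.2 low shoulder 31.8 41.0 c 12.2
37.0 12.3 nub 32.23 51.9 low nub corner 33.1 48.0 low shoulder 32.7 42.8 c 11.2
37.0 13.8 nub 32.88 53.7 low nub corner 33.8 49.8 low shoulder 33.6 44.6 c 10.1
38.0 10.8 nub 31.94 51.1 low nub corner 32.7 47.2 low shoulder 32.2 42.0 c 11.6
38.0 12.3 nub 32.59 52.9 low nub corner 33.4 49.0 low shoulder 33.0 43.8 c 10.6
38.0 13.8 nub 33.25 54.7 low nub corner 34.2 50.8 low shoulder 33.9 45.6 c 9.5
```

Call:
arm_command(
  deltas=[
    [0.0027, 0.0001, 0.001, 0],
  ],
)

```text
t: 16.9
ee_pos: [499.4, 137.3, 53.0]
orientation: [0.228, 1.585, -0.214]
ft_force: [-6.0, 1.6, 9.2]
width: 17.5
```

```bash
python3 - <<'E'
from h import *
for i in range(2):w=Q(1)
a=Q(1,"wrist")
cv2.imwrite("pics/w19.png",a[:,:,::-1])
E
python3 nb.py pics/w19.png pics/w19a.png
```

```text
16.95 Xt 6.81 Yt 0.35 z 52.63 tilt [-0.0238  0.0123] az -16.11 w 17.1 Fx 6.7 Fy -1.9 Fz 4.3 M [0.49 0.76 0.01]
17.0 Xt 6.82 Yt 0.36 z 52.63 tilt [-0.0238  0.0123] az -16.11 w 17.3 Fx 6.3 Fy -1.9 Fz 3.6 M [0.45 0.78 0.03]
17.05 Xt 6.84 Yt 0.39 z 52.6 tilt [-0.0238  0.0122] az -16.11 w 17.3 Fx 6.3 Fy -0.2 Fz 3.0 M [ 0.45  0.79 -0.01]
```

View pics/w19a.png

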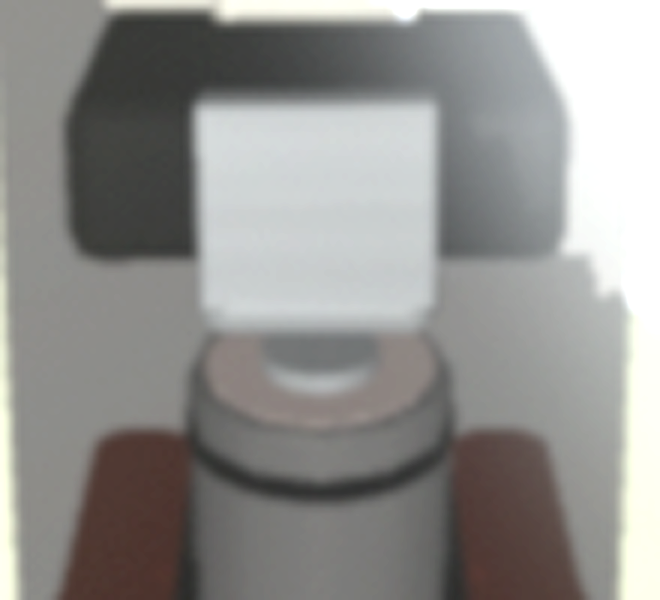

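Call:
arm_command(
  deltas=[
    [0, 0.0001, 0.0024, 0],
  ],
)

```text
t: 17.15
ee_pos: [500.3, 136.9, 52.6]
orientation: [0.228, 1.588, -0.215]
ft_force: [-9.2, 4.5, 7.9]
width: 17.0
```

```bash
python3 - <<'E'
from h import *
for i in range(3):w=Q(1)
a=Q(1,"wrist")
cv2.imwrite("pics/w20.png",a[:,:,::-1]);cv2.imwrite("pics/s20.png",cv2.resize(w[180:245,270:370,::-1],None,fx=7,fy=7,interpolation=cv2.INTER_CUBIC))
E
python3 nb.py pics/w20.png pics/w20a.png
```

```text
17.2 Xt 5.57 Yt 0.47 z 52.56 tilt [-0.0267  0.0122] az -16.11 w 17.2 Fx 10.6 Fy -2.2 Fz 7.1 M [0.67 1.26 0.03]
17.25 Xt 5.68 Yt 0.5 z 52.57 tilt [-0.0266  0.0122] az -16.12 w 17.4 Fx 9.5 Fy -1.6 Fz 8.0 M [0.71 1.26 0.05]
17.3 Xt 5.76 Yt 0.48 z 52.56 tilt [-0.0266  0.0123] az -16.12 w 17.2 Fx 9.6 Fy -1.4 Fz 7.6 M [0.69 1.23 0.06]
17.35 Xt 5.77 Yt 0.46 z 52.59 tilt [-0.0265  0.0122] az -16.11 w 16.9 Fx 9.7 Fy -1.4 Fz 7.4 M [0.67 1.2  0.13]
```

View pics/w20a.png

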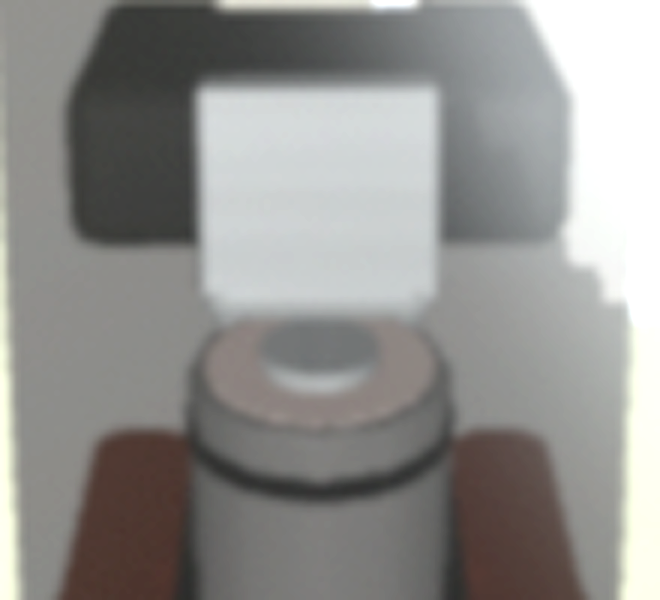

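View pics/s20.png

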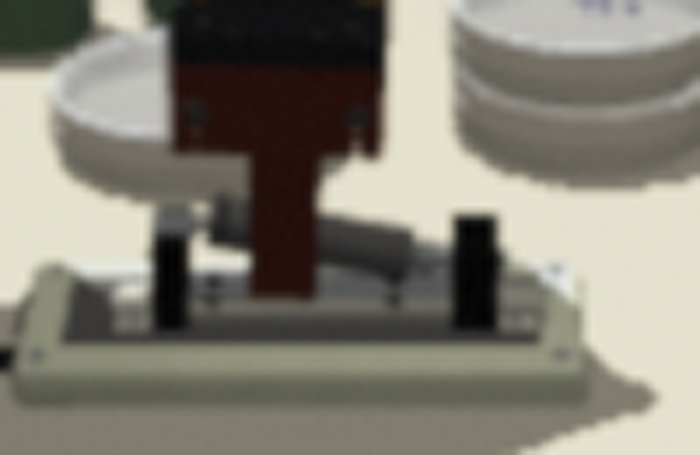

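Call:
arm_command(
  deltas=[
    [0.0025, 0.0001, 0.0014, 0],
  ],
)

```text
t: 17.45
ee_pos: [500.5, 136.9, 50.3]
orientation: [0.228, 1.59, -0.215]
ft_force: [-7.6, 4.4, 6.2]
width: 17.4
```

```bash
python3 - <<'E'
from h import *
for i in range(3):w=Q(1)
a=Q(1,"wrist")
cv2.imwrite("pics/w21.png",a[:,:,::-1])
E
python3 nb.py pics/w21.png pics/w21a.png
```

```text
17.5 Xt 5.7 Yt 0.54 z 49.91 tilt [-0.0293  0.0122] az -16.11 w 17.2 Fx 9.5 Fy -2.0 Fz 5.8 M [0.71 1.08 0.08]
17.55 Xt 5.78 Yt 0.54 z 49.92 tilt [-0.0294  0.0122] az -16.11 w 17.4 Fx 9.3 Fy -1.5 Fz 6.2 M [0.69 1.12 0.11]
17.6 Xt 5.78 Yt 0.54 z 49.97 tilt [-0.0293  0.0122] az -16.11 w 17.5 Fx 8.8 Fy -1.4 Fz 5.3 M [0.62 1.15 0.1 ]
17.65 Xt 5.79 Yt 0.55 z 49.98 tilt [-0.0293  0.0122] az -16.11 w 17.3 Fx 9.5 Fy -0.8 Fz 4.6 M [0.67 1.15 0.05]
```

View pics/w21a.png

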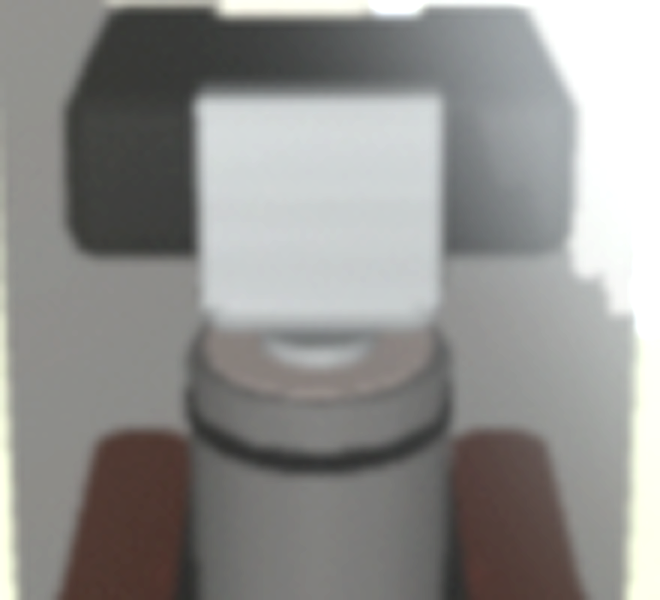

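Call:
arm_command(
  deltas=[
    [0.0025, 0.0001, 0.0014, 0],
  ],
)

```text
t: 17.75
ee_pos: [500.6, 136.8, 47.7]
orientation: [0.228, 1.592, -0.215]
ft_force: [-7.8, 3.2, 6.2]
width: 17.2
```

```bash
python3 - <<'E'
from h import *
for i in range(3):w=Q(1)
a=Q(1,"wrist")
cv2.imwrite("pics/w22.png",a[:,:,::-1]);cv2.imwrite("pics/s22.png",cv2.resize(w[180:245,270:370,::-1],None,fx=7,fy=7,interpolation=cv2.INTER_CUBIC))
E
python3 nb.py pics/w22.png pics/w22a.png
```

```text
17.8 Xt 5.62 Yt 0.63 z 47.24 tilt [-0.0318  0.0121] az -16.11 w 17.1 Fx 8.3 Fy -1.4 Fz 3.1 M [0.58 1.05 0.06]
17.85 Xt 5.72 Yt 0.65 z 47.23 tilt [-0.032   0.0121] az -16.11 w 17.4 Fx 8.6 Fy -1.7 Fz 3.4 M [0.6  1.05 0.1 ]
17.9 Xt 5.74 Yt 0.69 z 47.21 tilt [-0.0321  0.0121] az -16.11 w 16.8 Fx 7.6 Fy -1.4 Fz 3.1 M [0.62 1.11 0.11]
17.95 Xt 5.76 Yt 0.67 z 47.23 tilt [-0.032   0.0121] az -16.11 w 17.4 Fx 7.6 Fy -2.7 Fz 3.3 M [0.61 1.05 0.04]
```

View pics/w22a.png

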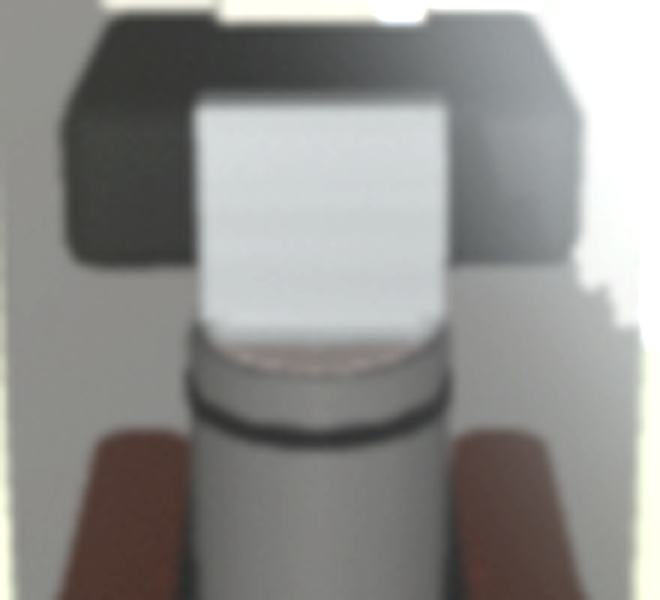

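View pics/s22.png

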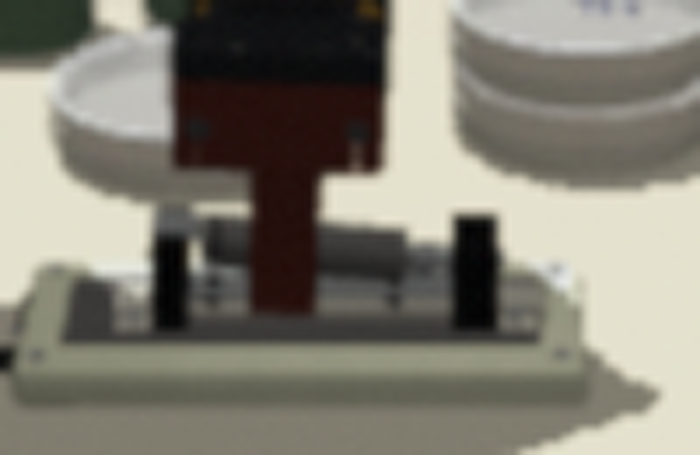

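Call:
arm_command(
  deltas=[
    [0.0018, 0.0002, 0.0018, 0],
  ],
)

```text
t: 18.05
ee_pos: [500.7, 136.6, 45.4]
orientation: [0.227, 1.596, -0.216]
ft_force: [-7.3, 2.7, 7.5]
width: 17.5
```

```bash
python3 - <<'E'
from h import *
for i in range(3):w=Q(1)
a=Q(1,"wrist")
cv2.imwrite("pics/w23.png",a[:,:,::-1]);cv2.imwrite("pics/s23.png",cv2.resize(w[180:245,270:370,::-1],None,fx=7,fy=7,interpolation=cv2.INTER_CUBIC))
E
python3 nb.py pics/w23.png pics/w23a.png
```

```text
18.1 Xt 5.28 Yt 0.79 z 45.1 tilt [-0.035   0.0119] az -16.11 w 17.3 Fx 7.9 Fy -0.5 Fz 5.2 M [0.51 0.99 0.05]
18.15 Xt 5.24 Yt 0.78 z 45.16 tilt [-0.0348  0.0118] az -16.11 w 17.1 Fx 6.9 Fy -1.7 Fz 5.1 M [ 0.42  0.95 -0.  ]
18.2 Xt 5.24 Yt 0.79 z 45.16 tilt [-0.0348  0.0118] az -16.11 w 17.1 Fx 7.5 Fy -1.0 Fz 3.5 M [0.47 0.98 0.05]
18.25 Xt 5.21 Yt 0.79 z 45.2 tilt [-0.0346  0.0118] az -16.11 w 17.0 Fx 8.1 Fy -0.9 Fz 3.9 M [0.43 1.   0.06]
```

View pics/w23a.png

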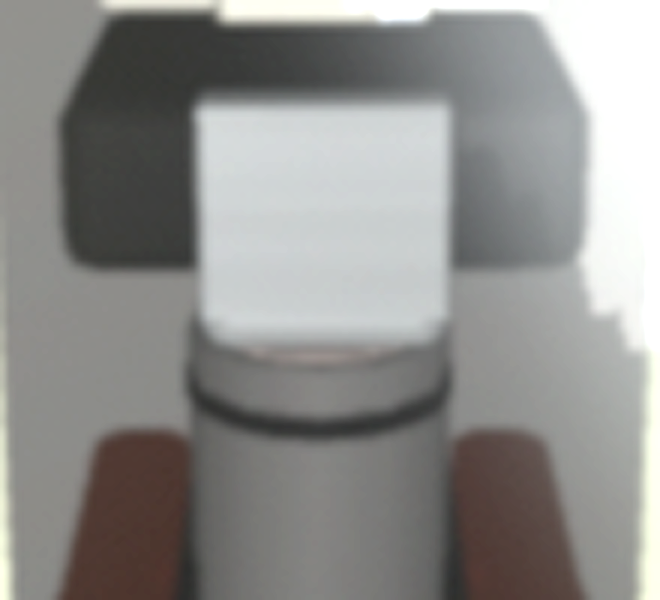

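View pics/s23.png

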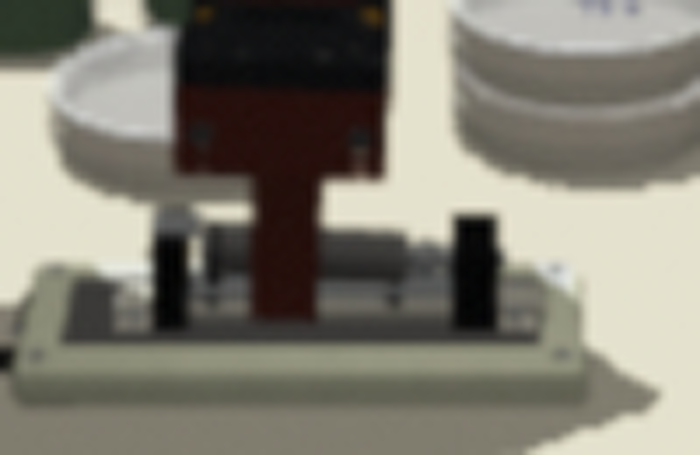

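Call:
arm_command(
  deltas=[
    [0.0014, 0.0004, 0.0012, 0],
  ],
)

```text
t: 18.35
ee_pos: [500.9, 136.5, 43.8]
orientation: [0.227, 1.598, -0.217]
ft_force: [-6.0, 3.0, 5.4]
width: 17.2
```

```bash
python3 - <<'E'
from h import *
for i in range(3):w=Q(1)
a=Q(1,"wrist")
cv2.imwrite("pics/w24.png",a[:,:,::-1]);cv2.imwrite("pics/s24.png",cv2.resize(w[180:245,270:370,::-1],None,fx=7,fy=7,interpolation=cv2.INTER_CUBIC))
E
python3 nb.py pics/w24.png pics/w24a.png
```

```text
18.4 Xt 5.14 Yt 0.69 z 43.6 tilt [-0.0371  0.0116] az -16.11 w 17.5 Fx 7.2 Fy -1.1 Fz 4.7 M [0.39 0.9  0.04]
18.45 Xt 5.13 Yt 0.7 z 43.65 tilt [-0.0371  0.0116] az -16.11 w 17.4 Fx 7.2 Fy -0.5 Fz 5.9 M [ 0.35  0.97 -0.02]
18.5 Xt 5.11 Yt 0.69 z 43.71 tilt [-0.0369  0.0116] az -16.11 w 17.3 Fx 7.5 Fy -0.9 Fz 5.8 M [0.4  1.03 0.04]
18.55 Xt 5.14 Yt 0.71 z 43.69 tilt [-0.037   0.0116] az -16.11 w 17.1 Fx 6.9 Fy -0.3 Fz 4.6 M [0.34 0.99 0.01]
```

View pics/w24a.png

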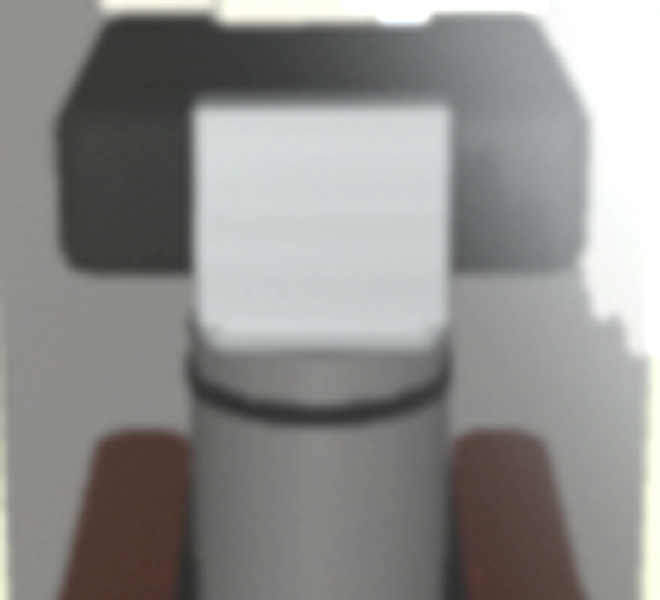

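View pics/s24.png

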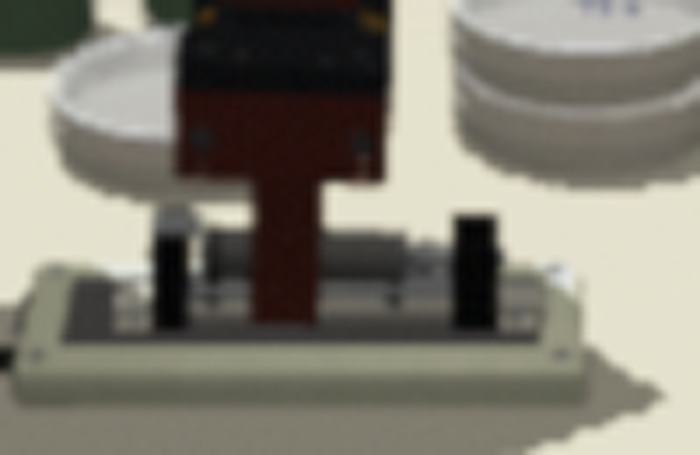

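Call:
arm_command(
  deltas=[
    [0.0003, 0.0002, -0.001, 0],
  ],
)

```text
t: 18.65
ee_pos: [499.9, 137.0, 43.6]
orientation: [0.227, 1.598, -0.217]
ft_force: [-3.2, 0.3, 5.3]
width: 17.0
```

Run:
```python
from h import *
for i in range(3):w=Q(1)
```

```text
18.7 Xt 6.33 Yt 0.54 z 43.64 tilt [-0.0372  0.0115] az -16.1 w 17.2 Fx 6.0 Fy 0.6 Fz 3.7 M [0.29 0.64 0.03]
18.75 Xt 6.35 Yt 0.54 z 43.62 tilt [-0.0373  0.0115] az -16.1 w 17.2 Fx 5.3 Fy -0.8 Fz 3.8 M [0.26 0.66 0.04]
18.8 Xt 6.37 Yt 0.56 z 43.57 tilt [-0.0375  0.0115] az -16.1 w 17.4 Fx 5.6 Fy -0.2 Fz 5.0 M [0.24 0.63 0.05]
```

```bash
python3 - <<'E'
from h import *
a=Q(1,"wrist")
cv2.imwrite("pics/w25.png",a[:,:,::-1])
c=ctrl.get_calibration("wrist")
g=cv2.cvtColor(a,cv2.COLOR_RGB2GRAY).astype(int)
print(g[255:300,313], g[255:300,316])
D=lambda X:((X-O)@EX).round(2)
for r in (276,277,278,279,280): print(r,D(ray(c,313.5,r,45)),D(ray(c,313.5,r,46)))
print("nose?",[(r,D(ray(c,313.5,r,49))) for r in (264,266,268)])
E
python3 nb.py pics/w25.png pics/w25a.png
```

```text
18.85 Xt 6.41 Yt 0.55 z 43.55 tilt [-0.0375  0.0115] az -16.1 w 16.6 Fx 6.4 Fy -0.4 Fz 3.9 M [0.26 0.66 0.03]
[138 138 137 136 135 135 135 135 135 135 136 138 140 134 125 115 103  94
  92  92  92  87  67  45  38  50  74  88  91  91  91  91  91  91  91  90
  90  90  90  90  89  89  90  90  89] [137 137 136 135 135 134 134 134 135 135 137 138 139 134 125 115 102  93
  90  90  88  81  61  43  38  51  73  85  89  89  88  88  88  88  88  88
  88  88  88  88  88  88  88  87  87]
276 30.62 30.99
277 30.2 30.57
278 29.78 30.15
279 29.35 29.73
280 28.93 29.31
nose? [(264, np.float64(36.94)), (266, np.float64(36.14)), (268, np.float64(35.33))]
```

View pics/w25a.png

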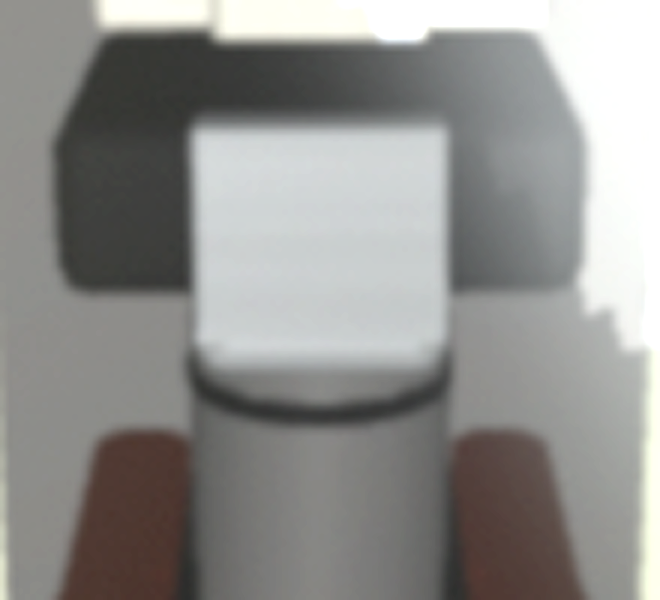

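Call:
arm_command(
  deltas=[
    [0.0003, 0.0001, -0.0008, 0],
  ],
)

```text
t: 18.95
ee_pos: [499.4, 137.2, 43.5]
orientation: [0.226, 1.597, -0.217]
ft_force: [-1.7, -0.9, 4.8]
width: 17.2
```

Run:
```python
from h import *
for i in range(3):w=Q(1)
```

```text
19.0 Xt 6.81 Yt 0.46 z 43.53 tilt [-0.0366  0.0114] az -16.09 w 17.7 Fx 3.8 Fy 2.1 Fz 3.3 M [-0.1   0.37 -0.  ]
19.05 Xt 6.83 Yt 0.45 z 43.52 tilt [-0.0368  0.0115] az -16.1 w 17.0 Fx 2.6 Fy 1.4 Fz 5.0 M [-0.08  0.34  0.  ]
19.1 Xt 6.79 Yt 0.44 z 43.51 tilt [-0.0368  0.0115] az -16.1 w 17.3 Fx 3.5 Fy 1.1 Fz 4.6 M [-0.1   0.29  0.  ]
```

Call:
arm_command(
  deltas=[
    [0.0002, 0, -0.0006, 0],
  ],
)

```text
t: 19.2
ee_pos: [499.2, 137.3, 43.5]
orientation: [0.227, 1.597, -0.217]
ft_force: [-1.8, -2.9, 4.2]
width: 17.1
```

Run:
```python
from h import *
for i in range(3):w=Q(1)
a=Q(1,"wrist")
cv2.imwrite("pics/w26.png",a[:,:,::-1]);cv2.imwrite("pics/s26.png",cv2.resize(w[180:245,270:370,::-1],None,fx=7,fy=7,interpolation=cv2.INTER_CUBIC))
c=ctrl.get_calibration("wrist")
g=cv2.cvtColor(a,cv2.COLOR_RGB2GRAY).astype(int);r=264+int(np.argmin(g[264:300,314]));print(r,((ray(c,313.5,r,45)-O)@EX))
```

```text
19.25 Xt 7.05 Yt 0.39 z 43.47 tilt [-0.036   0.0116] az -16.11 w 17.3 Fx 2.9 Fy 1.4 Fz 4.5 M [-0.22  0.14 -0.02]
19.3 Xt 7.04 Yt 0.38 z 43.47 tilt [-0.036   0.0116] az -16.11 w 17.5 Fx 1.6 Fy 2.0 Fz 4.7 M [-0.22  0.11 -0.02]
19.35 Xt 7.06 Yt 0.38 z 43.44 tilt [-0.0361  0.0116] az -16.1 w 17.3 Fx 0.7 Fy 2.0 Fz 4.3 M [-0.26  0.08 -0.01]
19.4 Xt 7.05 Yt 0.38 z 43.44 tilt [-0.0361  0.0116] az -16.1 w 17.1 Fx 1.2 Fy 1.5 Fz 4.2 M [-0.25  0.13 -0.03]
279 30.106575348587256
```

View pics/s26.png

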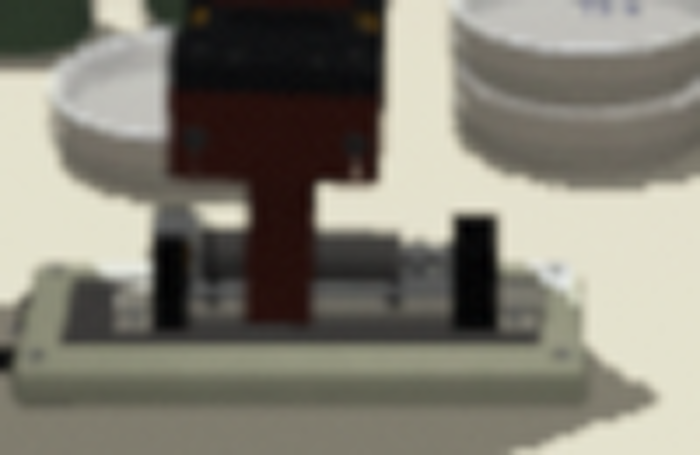

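```bash
python3 nb.py pics/w26.png pics/w26a.png
python3 - <<'E'
import cv2
a=cv2.imread("pics/s26.png")
cv2.imwrite("pics/s26b.png",cv2.resize(cv2.convertScaleAbs(a[195:320,120:520],alpha=1.6),(800,250)))
E
```

```text
(no output)
```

View pics/w26a.png

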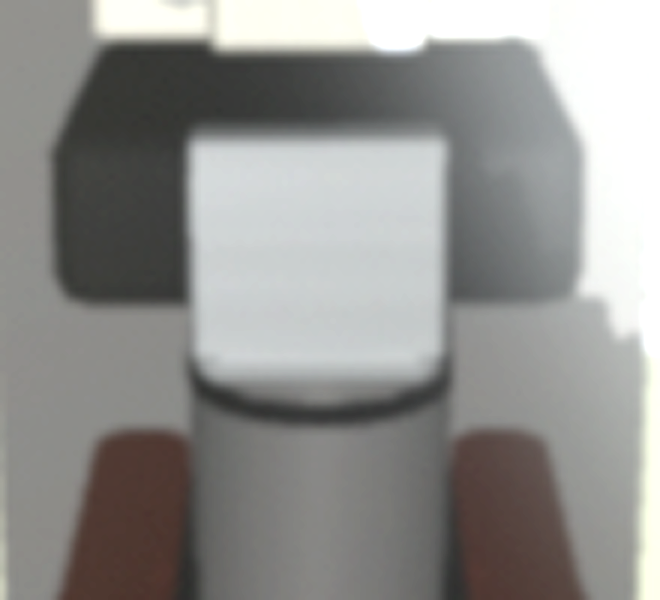

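View pics/s26b.png

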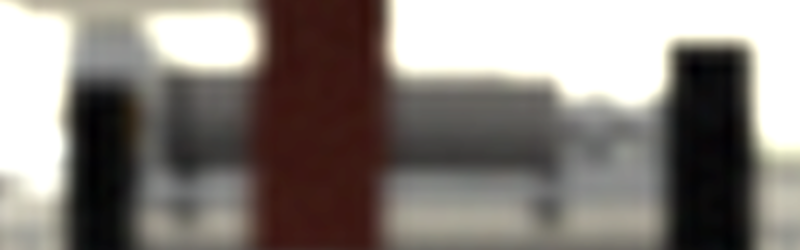

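Call:
arm_command(
  deltas=[
    [0.0012, -0.0001, 0.0015, 0],
  ],
)

```text
t: 19.5
ee_pos: [499.5, 137.0, 42.2]
orientation: [0.227, 1.599, -0.217]
ft_force: [-8.8, 4.5, 11.1]
width: 17.3
```

Run:
```python
from h import *
for i in range(3):w=Q(1)
```

```text
19.55 Xt 6.55 Yt 0.53 z 42.1 tilt [-0.0383  0.0118] az -16.12 w 17.3 Fx 7.0 Fy -0.9 Fz 7.8 M [0.31 0.82 0.06]
19.6 Xt 6.52 Yt 0.48 z 42.14 tilt [-0.0381  0.0118] az -16.11 w 17.3 Fx 5.3 Fy -0.2 Fz 7.5 M [0.36 0.77 0.01]
19.65 Xt 6.55 Yt 0.49 z 42.14 tilt [-0.038   0.0117] az -16.11 w 17.3 Fx 6.3 Fy 0.2 Fz 6.7 M [0.29 0.72 0.03]
```

Call:
arm_command(
  deltas=[
    [0.0006, 0, -0.0015, 0],
  ],
)

```text
t: 19.75
ee_pos: [499.1, 137.6, 42.0]
orientation: [0.227, 1.597, -0.216]
ft_force: [1.6, -7.0, 11.4]
width: 17.5
```

```bash
python3 - <<'E'
from h import *
for i in range(3):w=Q(1)
a=Q(1,"wrist")
cv2.imwrite("pics/w27.png",a[:,:,::-1])
cv2.imwrite("pics/s27.png",cv2.resize(cv2.convertScaleAbs(np.ascontiguousarray(w[205:232,284:348,::-1]),alpha=1.6),None,fx=12,fy=12,interpolation=cv2.INTER_CUBIC))
E
python3 nb.py pics/w27.png pics/w27a.png
```

```text
19.8 Xt 7.21 Yt 0.26 z 42.06 tilt [-0.036   0.0117] az -16.08 w 17.4 Fx 0.7 Fy 3.6 Fz 7.9 M [-0.45  0.05 -0.06]
19.85 Xt 7.22 Yt 0.26 z 42.08 tilt [-0.0361  0.0118] az -16.09 w 17.0 Fx 1.3 Fy 2.3 Fz 6.9 M [-0.44  0.08 -0.05]
19.9 Xt 7.2 Yt 0.28 z 42.08 tilt [-0.0362  0.0118] az -16.1 w 17.4 Fx 1.5 Fy 3.1 Fz 7.5 M [-0.44 -0.01 -0.02]
19.95 Xt 7.22 Yt 0.26 z 42.08 tilt [-0.0363  0.0119] az -16.11 w 17.4 Fx 1.5 Fy 2.0 Fz 7.5 M [-0.37  0.09 -0.02]
```

View pics/w27a.png

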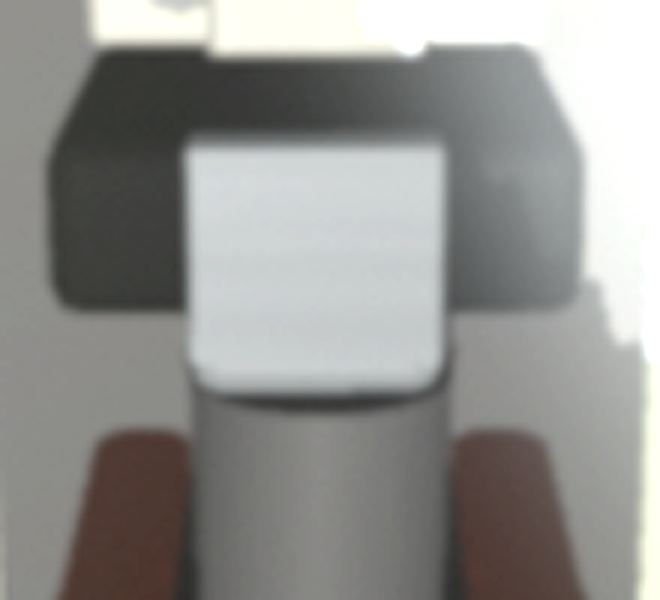

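View pics/s27.png

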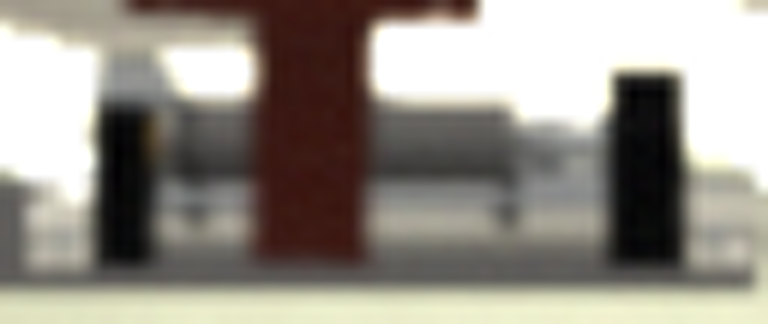

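Call:
arm_command(
  deltas=[
    [-0.0008, 0, 0, 0],
  ],
  hand=0.04,
)

```text
t: 20.05
ee_pos: [499.5, 137.6, 42.9]
orientation: [0.227, 1.596, -0.216]
ft_force: [-0.5, 0.5, -0.5]
width: 22.1
```

```bash
python3 - <<'E'
from h import *
for i in range(4):w=Q(1)
a=Q(1,"wrist")
cv2.imwrite("pics/w28.png",a[:,:,::-1])
cv2.imwrite("pics/s28.png",cv2.resize(cv2.convertScaleAbs(np.ascontiguousarray(w[205:232,284:348,::-1]),alpha=1.6),None,fx=12,fy=12,interpolation=cv2.INTER_CUBIC))
E
python3 nb.py pics/w28.png pics/w28a.png
```

```text
20.1 Xt 6.51 Yt -0.08 z 43.02 tilt [-0.0348  0.0122] az -16.11 w 25.8 Fx 0.4 Fy 0.1 Fz 0.2 M [ 0.01 -0.02 -0.03]
20.15 Xt 6.63 Yt -0.06 z 42.9 tilt [-0.0351  0.0122] az -16.1 w 29.8 Fx 0.0 Fy -0.0 Fz 0.1 M [-0.01 -0.02  0.01]
20.2 Xt 6.86 Yt 0.03 z 42.8 tilt [-0.0356  0.0121] az -16.1 w 33.5 Fx 1.1 Fy -0.3 Fz -0.6 M [ 0.01 -0.   -0.01]
20.25 Xt 6.98 Yt 0.11 z 42.74 tilt [-0.0359  0.012 ] az -16.1 w 37.5 Fx 0.5 Fy -0.1 Fz -0.7 M [-0.01  0.01 -0.02]
20.3 Xt 7.06 Yt 0.17 z 42.72 tilt [-0.0361  0.0119] az -16.1 w 39.3 Fx -0.4 Fy -0.2 Fz 0.0 M [-0.02  0.02  0.  ]
```

View pics/w28a.png

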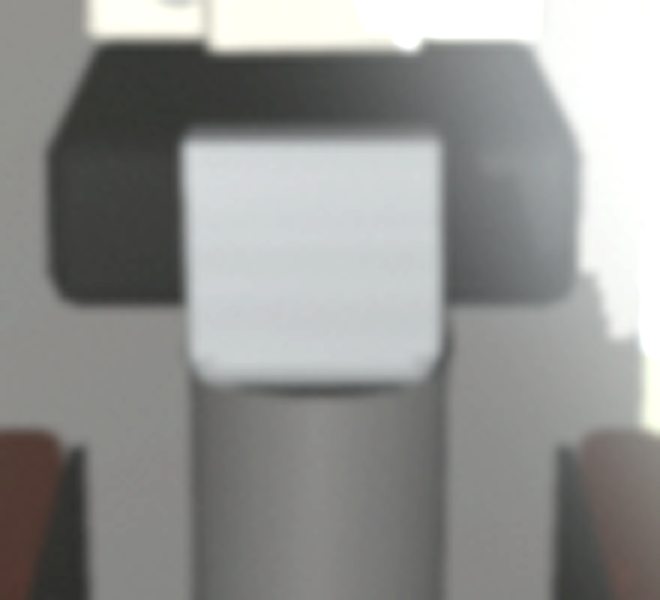

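View pics/s28.png

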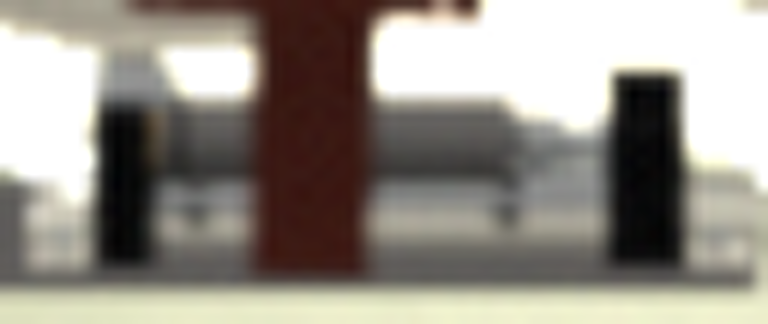

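Call:
arm_command(
  deltas=[
    [-0.01, 0, 0, 0],
    [-0.02, 0, 0, 0],
    [-0.03, 0, 0, 0],
    [-0.03, 0, 0, 0],
    [-0.03, 0, 0, 0],
  ],
)

```text
t: 20.8
ee_pos: [500.9, 135.6, 164.2]
orientation: [0.225, 1.606, -0.219]
ft_force: [1.2, -0.9, 0.2]
width: 39.8
```

Run:
```python
from h import *
for i in range(3):w=Q(1)
a=Q(1,"wrist")
cv2.imwrite("pics/w29.png",cv2.resize(a[120:345,240:400,::-1],None,fx=2.6,fy=2.6,interpolation=cv2.INTER_CUBIC))
cv2.imwrite("pics/w29f.png",a[:,:,::-1])
np.save("w29.npy",ctrl.get_calibration("wrist"),allow_pickle=True)
cv2.imwrite("pics/s29.png",cv2.resize(cv2.convertScaleAbs(np.ascontiguousarray(w[200:240,270:362,::-1]),alpha=1.3),None,fx=8.5,fy=8.5,interpolation=cv2.INTER_CUBIC))
```

```text
20.85 Xt 2.32 Yt 0.23 z 168.85 tilt [-0.0381  0.0115] az -16.1 w 40.1 Fx -1.8 Fy -0.3 Fz 3.6 M [ 0.03 -0.05 -0.  ]
20.9 Xt 2.35 Yt 0.2 z 166.97 tilt [-0.0374  0.0116] az -16.09 w 40.3 Fx -0.1 Fy 0.1 Fz -0.2 M [0.07 0.02 0.03]
20.95 Xt 3.39 Yt 0.79 z 165.02 tilt [-0.04   0.011] az -16.1 w 40.1 Fx 0.3 Fy -0.6 Fz -0.5 M [-0.05  0.01 -0.01]
21.0 Xt 4.35 Yt 1.31 z 163.58 tilt [-0.0428  0.0103] az -16.1 w 40.0 Fx -0.0 Fy -0.4 Fz 0.8 M [-0.03  0.02  0.  ]
```

View pics/w29.png

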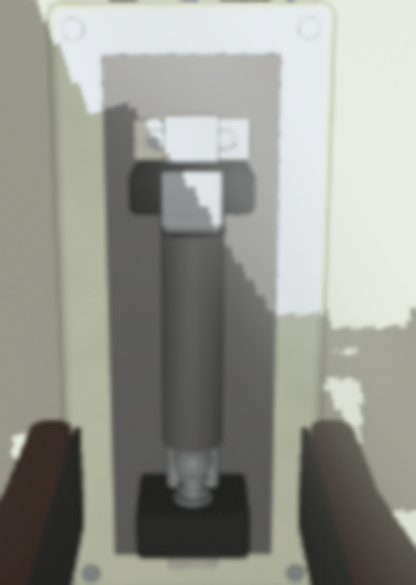

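View pics/s29.png

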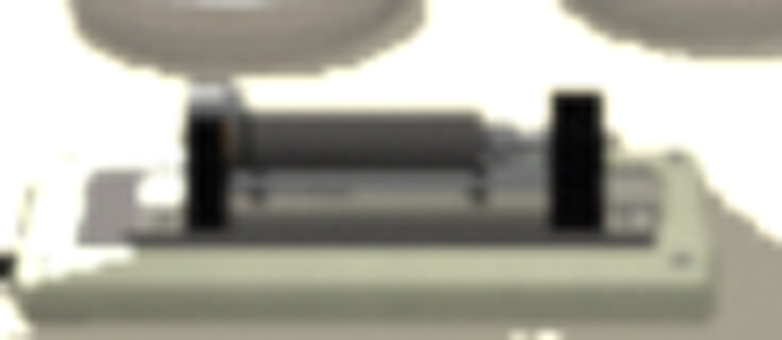

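Run:
```python
from h import *
c=np.load("w29.npy",allow_pickle=True).item()
D=lambda x,y,z:(((ray(c,240+x/2.6,120+y/2.6,z)-O)@EX).round(1),((ray(c,240+x/2.6,120+y/2.6,z)-O)@EY).round(1))
print("flat top edge",D(192,449,43),"nose",D(192,231,49),"groove",D(192,240,45))
S=ctrl.get_calibration("side")
for n,X in dict(nubshoulder=(34.5+3.1,45),flat=(-34+3.1,45)).items():
    W=O+X[0]*EX;W[2]=X[1];u,v=proj(S,W);print(n,"expected in crop",((u-270)*8.5).round(0),((v-200)*8.5).round(0))
t=ctrl.get_image("top");cv2.imwrite("pics/top30.png",t[:,:,::-1]);P()
```

```text
flat top edge (np.float64(-29.1), np.float64(1.4)) nose (np.float64(35.7), np.float64(1.1)) groove (np.float64(32.6), np.float64(1.1))
nubshoulder expected in crop 226.0 111.0
flat expected in crop 475.0 111.0
21.05 [500.77 135.57 162.58] [-0.0449  0.0098 -0.9989] -16.1 40.1 [-0.8 -0.4 -0.5] [-0.01 -0.09 -0.02]
```

View pics/top30.png

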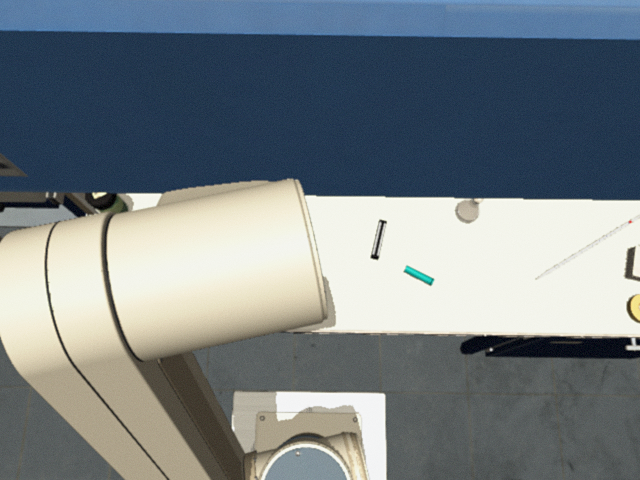

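Run:
```python
from h import *
ctrl.get_image("side");ctrl.get_image("side");P()
print(ctrl.close_job())
```

```text
21.15 [500.25 135.46 161.65] [-0.0469  0.0094 -0.9989] -16.1 39.9 [ 0.6 -0.2  0.3] [-0.   -0.01 -0.03]
the job is handed in; nothing more can be done
None
```

The cell is in the holder, level between the two contacts with its nub end under the lip, and I handed the job in at about 21 s of the 72 s.

**How it went:** I took the grey cell off its rest and tilted it nub-up in the grip by resting the nub end on the rest's stop. I felt the spring at a holder shift of about +3 mm. I pushed the flat end back to about 10 N, then lowered the nub end past the lip in small steps. The cell slid home when I opened the fingers. The robot finished clear of everything at z ≈ 160 mm.

**Last checks:**
- In the wrist view the lip covers the shoulder, and the nose-to-flat-end distance is 64.8 mm against 65.5 mm expected.
- In the side view the cell lies level, within about 1 mm of its expected place.
- After release, the wrist force was near zero.

**What disagreed or slipped:**
- The spring travel worked out from force (9–10 mm) and from images (up to about 12 mm) differed by 1–3 mm on the way down, so I went by force and by the gap seen at the lip.
- The nub seems to have touched the lip once, lightly, before I pushed back further.
- The shoulder first stopped at the lip's nose. I backed it off and pressed about 1.5 mm lower before it went under.
- The cell slipped about 6 mm along the pads.
- At the wrist, about 11 N along the spring and 11 N vertically were the highest readings I saw in the holder. The cell-holder force itself isn't reported, so I could not check the 35 N limit directly.
- While tilting the cell, I touched its rest with about 15 N.
- I never went near the flask, dish or cap. The last top view showed the flask and the turquoise cell in place, but the arm hid the dish and cap.

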